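# Tumble a sample batch in the hand-cranked blender

### The arm

A 7-joint arm with a two-finger parallel gripper is mounted at the origin on the work surface. World frame = base frame: x ahead of the robot, y to its left, z up, the work surface at z = 0. Lengths are in m, angles in rad, forces in N, time in s.
With the tool pointing down it reaches from about 0.4 to 0.875 m from the base axis. Payload 6.5 kg.
Tool frame: the origin (TCP) lies on the centre line of the jaws, within the pads' length; the fingertips stand 19 mm ahead of it and the grasp point (between the pads) is the TCP; z points along the fingers, y is the line along which they close (so a half turn about z gives the same grasp; the last joint's range is limited). The gripper opens to 85 mm and grips with 20 to 120 N. Pads are 22 mm wide; open, the fingers measure 114 mm over their backs; the gripper's body (76 mm by 85 mm) begins 54 mm behind the grasp point. The pads swing forward as they close: fully open they stand 13 mm farther back than shut.
Start: joints at [-1.37, 0.536, -0.004, 1.538, 0.003, 1.067, -0.071], TCP at [0.171, 0.627, 0.25] pointing down, gripper open.
Joint ranges: [-2.7, 2.7], [-0.37, 2.16], [-1.27, 1.26], [0.24, 2.4], [-1.31, 4.45], [0.19, 1.91], [-2.76, 2.76]. Speed limits (rad/s): [2.39, 2.39, 3.14, 3.14, 3.14, 3.14, 3.14].

### API

Orientations are given as a rotation vector (axis times angle).
In Python, from bench import manip, get_image, camera_model gives the robot as it stands.
- The arm moves only by the tool apply_moves, never from a script. Its argument "deltas" is a list of rows, each an object of numbers: "rx", "ry", "rz": the turn, a rotation vector about the tool's x, y, z normalised to -1 to 1, where 1 is 90 degrees; "tx", "ty", "tz": the shift along the tool's x, y, z normalised to -1 to 1, where 1 is 12 cm; "fingers": the finger opening in mm, from 0 to 85.4. A call has exactly 10 rows; each row is the pose to reach, as a shift and turn from the pose commanded when the call began, along the tool's axes at that moment; what a row does not reach only later rows make up. A row lasts 1/10 s, in which the tool goes at most 50 mm and 8.59 degrees, less where a joint would pass 70% of its speed; a pose out of reach is approached as far as the arm can. A call with a number of a shift or a turn outside -1 to 1 is refused whole. A call with a gripper value outside its range is refused whole. The fingers move at their own pace and stop on an object; "squeeze" is the grip in N (left out, the last holds). Time passes only in rows, so rows that repeat a pose let the fingers close, or fill a call up. It gives the time, the measured TCP pose, the force, the opening and the grip force at its end, in the units of the state.
- manip.read_state(): the state, without advancing time (a new reading comes with each control period).
- get_image(name): name is "side" or "top" or "wrist"; returns the picture (480x640x3 uint8, blue, green, red); there is no depth.
- camera_model(name): a dict with "fx", "fy", "cx", "cy" (pixels), "dist_coeffs" ([k1, k2, p1, p2, k3] as OpenCV has them; the pictures are not rectified), "extrinsics" (4x4, takes a point from camera to world coordinates); the wrist camera has in their place "T_tool_cam" (4x4, takes a point from camera to tool coordinates, whose origin is the TCP and whose axes are the flange's). Camera axes: x right, y up, looking along -z (the intrinsics and any distortion apply to the point x, -y, -z); pixel columns grow to the right and rows downward; lengths in m; the calibration is good to about 2 mm. A picture is of the moment at which its call begins: read the wrist's pose just before it. camera_model takes no time and is no camera call.
- manip.job_done(): hands the job in; it is judged then, once.
The state is a dict: "t": time; "joint_pos": joint angles; "qd": joint speeds; "joint_torque": joint torques, N m; "ee_pos": TCP position; "tcp_rot": TCP orientation; "wrist_force": force on the tool from outside, world axes, zero at the start; "ft_torque": the same for the moment, N m; "grip_width": finger opening in m; "gripper_force": force on a finger pad.
Only numpy, scipy, OpenCV 4.12 (cv2) and the standard library are available. Lean on these libraries where they do the work, as an engineer would, in place of code of your own. Each camera call takes 0.05 s, during which the arm holds its last target. There are 200 camera calls.

### The job

Mix the batch in the double-cone tumble blender: take the handle of its handwheel and bring the drum to 20 turns a minute, either way round, and keep the drum itself between 18 and 22 turns a minute for ten seconds without a break, never letting it run above 30. Then bring the drum to a stop with its blue filling hatch straight up, let go of the handle, and leave the jars, measuring cylinder, scoop and basket where they are.

Things in the scene. Friction and masses are not known exactly. Their poses are not given: they have to be found in the camera images.
- drum (a joint): angle of the steel double-cone drum about its level axle, rad, counted on over whole turns. 0, 2 pi, ... = blue hatch straight up; grows as the hatch tips away from the robot. At rest at the start. Nominal: 6.75 kg, 0.033 kg m2 about the axle (up to 30 % off), rubbing drag 0.035 N m, out of balance by 0.015 to 0.024 N m on an unknown side: it rests anywhere but runs unevenly
- hatch (a point): middle of the outer face of the blue plastic filling hatch (106 mm across, with a steel clamp bar and black knob) at one end of the drum, 112 mm from the axle; z points out of the drum, straight up when the hatch is up. The other end is a dark steel valve with a red lever. The drum is 200 mm across its belt, 224 mm from hatch to valve
- blender: fixed white frame of the blender; origin at the centre of its underside, y along the axle (from handwheel to drum), z up, x away from the robot. Base plate 270 (x) x 360 (y) x 20 mm. The drum turns clear of it between two pedestals at y = -138 and +138 mm, the axle 190 mm up, tops of the bearings 227 mm up with a red pointer on each
- hub (a point): fixed point on the axle, 190 mm above the bench: centre of the circle, 70 mm in radius, on which the grip point of the handle travels. Axes as the blender's: y along the axle towards the drum, z up, x level, away from the robot. It lies 265 mm towards -y from the middle of the drum
- grip (a point): point to grasp on the black handle of the handwheel: a plastic cylinder 26 mm thick, 100 mm long, parallel to the axle, spinning freely on its pin (the gripper need not turn; this point's axes spin about y, use its position). It starts anywhere on its circle, 120 to 260 mm up. 54 mm of handle lie beyond it to the free end, 59 mm between it and the wheel. Close the fingers along x of the hub
- crank (a joint): angle of the handwheel (156 mm across, balanced, black rim) relative to the drum, rad, same sense as the drum's; drum + crank = angle of the wheel, 0 = handle at the top, growing as the handle passes over the top away from the robot. It sits on the drum's axle but is not fixed to it: see the coupling
- coupling (a point): middle of the finned aluminium slip coupling, 60 mm across, that joins the handwheel to the drum. It passes a turning moment of about 0.04 N m per rad/s of speed difference, either way, plus 0.003 N m. So the drum lags the wheel with a time constant of about 0.8 s, runs on average 0.9 rad/s slower than it, runs on when the wheel is held, and the wheel may stand at any angle to the drum
- jar_blue: closed clear sample jar, 70 mm across and 100 mm tall, with cap in blue, standing loose to the right of the blender; origin at the centre of its underside; not part of the job
- jar_orange: closed clear sample jar, 70 mm across and 100 mm tall, with cap in orange, standing loose to the right of the blender; origin at the centre of its underside; not part of the job
- jar_white: closed clear sample jar, 70 mm across and 100 mm tall, with cap in white, standing loose to the right of the blender; origin at the centre of its underside; not part of the job
- cylinder: empty clear plastic measuring cylinder, 48 mm across and 215 mm tall on an 80 mm blue foot, standing loose at the back of the bench; origin at the centre of its underside; not part of the job
- scoop: stainless pellet scoop lying loose on the bench on the robot's right: an open 90 x 60 x 32 mm pan towards its +x with a 100 mm round handle towards -x; origin on the bench where the two meet; not part of the job
- basket: green plastic basket, 150 x 200 x 75 mm, with moulded plaques in it, standing loose on the right; origin at the centre of its underside; not part of the job

How it is judged:
On the way, in this order (a step that is already met when the one before it is completed fails the run):
1. the drum runs between 18 and 22 turns a minute for ten seconds without a break ((velocity of joint drum between 1.885 and 2.304 rad/s or velocity of joint drum between -2.304 and -1.885 rad/s)), for 10 s.
2. the drum stands still with its hatch straight up (velocity of joint drum between -0.05 and 0.05 rad/s and angle between hatch's own z axis and vertical below 0.15 rad), for 0.3 s.
At the end, for the whole second after the job is handed in: the drum is at rest (under 0.05 rad/s) with the blue hatch within 0.15 rad (8 degrees) of straight up, and the handle is let go (all of step 2); the robot touches nothing.
It fails at once if the drum runs above 30 turns a minute (velocity of joint drum above 3.142 rad/s or velocity of joint drum below -3.142 rad/s).
It fails at once if a jar, the measuring cylinder, the scoop or the basket is pushed more than 20 mm or tipped (distance of any of jar_blue, jar_orange, jar_white, cylinder, scoop, basket from where it was at the start of the episode above 0.02 m or angle between any of jar_blue, jar_orange, jar_white, cylinder, scoop, basket's own z axis and vertical above 0.3 rad).
It also fails if it takes over 66 s, if anything falls off the work surface, if the arm or the gripper's body presses on something with over 40 N, if the wrist force passes 120 N, or if a joint passes its speed limit or range.

## Working session

There is one attempt and no reset: what is moved stays moved. The work goes in short steps, Python scripts to look and compute and a tool call to move; the robot and the scene stay as the last step left them, time stands still between calls to the robot, and variables do not carry over. Pictures are saved under pics/ and viewed, at most 10 in all, crops included, and the job is handed in when it is done.

Besides the shell and the picture viewer there is one more tool, called after "Request:" by a JSON object that holds its "op" and its "data". apply_moves: Moves the arm, as the interface text tells. Scaled input: -1 to 1 covers 12 cm each way for a shift and 90 degrees each way for a turn. Its arguments: {"type":"object","properties":{"deltas":{"type":"array","items":{"type":"object","properties":{"rx":{"type":"number","minimum":-1,"maximum":1},"ry":{"type":"number","minimum":-1,"maximum":1},"rz":{"type":"number","minimum":-1,"maximum":1},"tx":{"type":"number","minimum":-1,"maximum":1},"ty":{"type":"number","minimum":-1,"maximum":1},"tz":{"type":"number","minimum":-1,"maximum":1},"fingers":{"type":"number"}}}},"squeeze":{"type":"number"}},"required":["deltas"]}

```bash
ls; mkdir -p pics; python3 - <<'E'
from bench import manip,get_image,camera_model
import cv2
s=manip.read_state();print(s)
for n in("side","top"):
    cv2.imwrite(f"pics/{n}0.png",get_image(n));m=camera_model(n);print(n,m)
print(camera_model("wrist"))
E
```

```text
pics
{'t': 0.0, 'joint_pos': array([-1.37017938,  0.53718365, -0.00443258,  1.53892674,  0.00257928,
        1.06728908, -0.07119638]), 'qd': array([ 0.00053184, -0.00055905, -0.00099439,  0.00075218, -0.00087629,
       -0.00093104,  0.0009063 ]), 'joint_torque': array([-2.35376938e-04, -5.83386827e+01,  1.04855631e+00, -2.59107238e+01,
        1.23505204e-02,  9.43872059e-03, -3.92280427e-06]), 'ee_pos': array([0.17123039, 0.62639028, 0.24938088]), 'tcp_rot': array([-4.17762244e-01, -3.11356662e+00,  2.82243175e-03]), 'wrist_force': array([ 0.24744438, -0.54802218,  0.15192833]), 'ft_torque': array([-0.01614131, -0.05086056,  0.03427631]), 'gripper_force': 0.0, 'grip_width': 0.08539068626201599}
side {'fx': 475.35610257908144, 'fy': 475.35610257908144, 'cx': 326.26304872352466, 'cy': 243.16848479639867, 'dist_coeffs': array([-0.0673222,  0.       ,  0.       ,  0.       ,  0.       ]), 'extrinsics': array([[ 0.75488076,  0.47476897, -0.45249251,  0.06977152],
       [-0.6557412 ,  0.53310232, -0.5346077 , -0.6944046 ],
       [-0.01259034,  0.70028304,  0.71375426,  0.99065977],
  
[... 361 characters left out ...]
7,  0.01057654, -0.09663128],
       [ 0.0073692 ,  0.19066106,  0.98162827,  1.52811269],
       [ 0.        ,  0.        ,  0.        ,  1.        ]])}
{'fx': 335.0622259542568, 'fy': 335.0622259542568, 'cx': 324.6632669181956, 'cy': 240.76145516523758, 'dist_coeffs': array([-0.00995551,  0.        ,  0.        ,  0.        ,  0.        ]), 'T_tool_cam': array([[ 5.08960499e-04,  9.64377429e-01,  2.64529610e-01,
         6.63368783e-02],
       [ 9.99999513e-01, -7.14492853e-04,  6.80757549e-04,
         5.49197547e-05],
       [ 8.45511731e-04,  2.64529135e-01, -9.64377323e-01,
        -1.23970098e-01],
       [ 0.00000000e+00,  0.00000000e+00,  0.00000000e+00,
         1.00000000e+00]])}
```

View pics/side0.png

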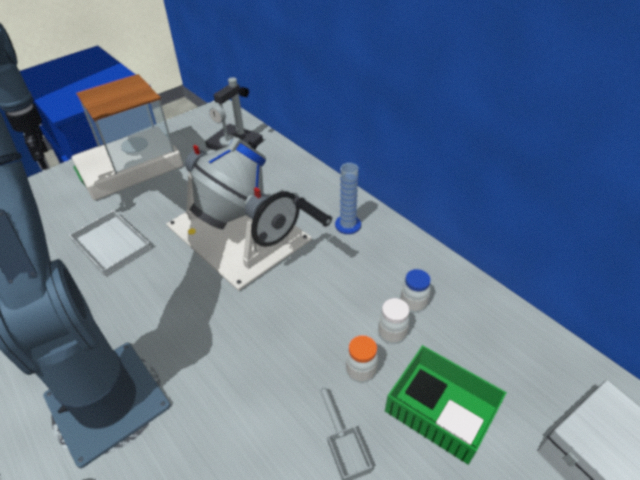

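View pics/top0.png

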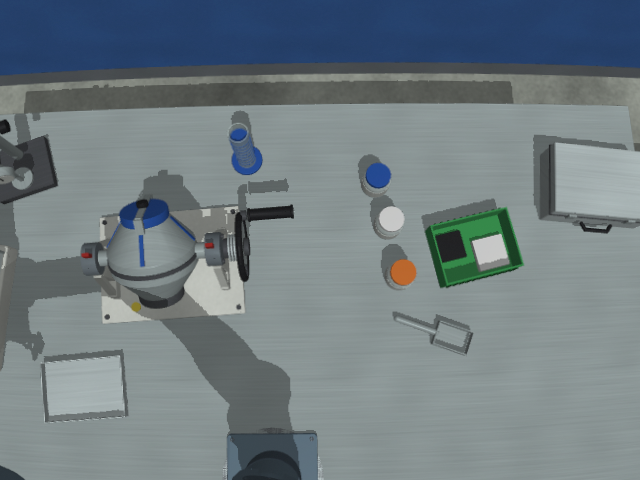

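```bash
python3 - <<'E'
import cv2
a=cv2.imread("pics/top0.png")[180:340,80:310];cv2.imwrite("pics/topc.png",cv2.resize(a,(690,480),interpolation=cv2.INTER_CUBIC))
a=cv2.imread("pics/side0.png")[130:300,150:380];cv2.imwrite("pics/sidec.png",cv2.resize(a,(690,510),interpolation=cv2.INTER_CUBIC))
E
```

```text
(no output)
```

View pics/topc.png

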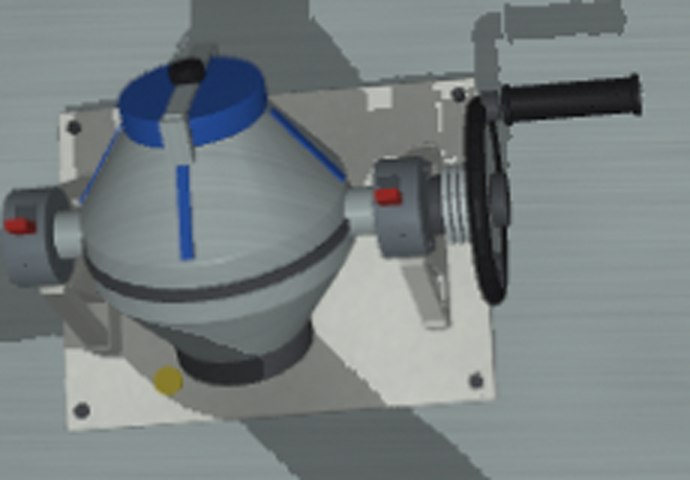

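View pics/sidec.png

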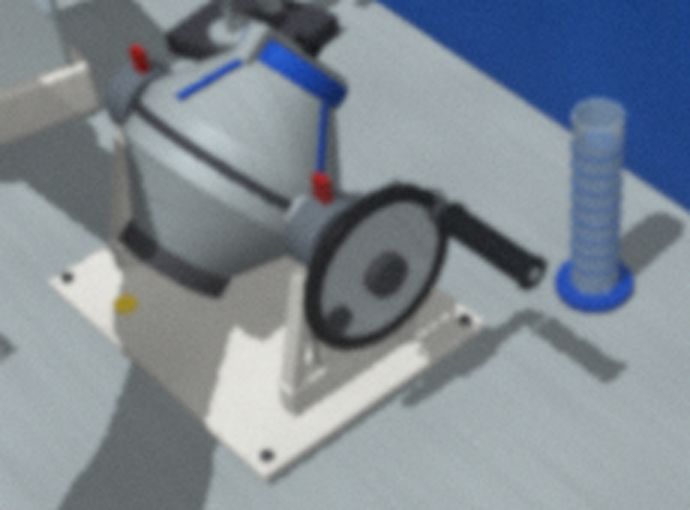

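```bash
cat > h.py <<'E'
import numpy as np,cv2
from bench import camera_model
CM={n:camera_model(n) for n in("side","top")}
def proj(n,P):
    m=CM[n];E=m["extrinsics"];p=(np.atleast_2d(P)-E[:3,3])@E[:3,:3];p=p*[1,-1,-1]
    K=np.array([[m["fx"],0,m["cx"]],[0,m["fy"],m["cy"]],[0,0,1]])
    return cv2.projectPoints(p,np.zeros(3),np.zeros(3),K,m["dist_coeffs"])[0][:,0]
def W(q,P):
    c,s=np.cos(q[2]),np.sin(q[2]);P=np.atleast_2d(P)
    return np.c_[q[0]+c*P[:,0]-s*P[:,1],q[1]+s*P[:,0]+c*P[:,1],P[:,2]]
E
python3 - <<'E'
from h import *
from scipy.optimize import least_squares
t=lambda u,v:(80+u/3,180+v/3)
s=lambda u,v:(150+u/3,130+v/3)
X,Y=.135,.18
plT=[((X,Y,.02),t(62,112)),((-X,-Y,.02),t(494,398)),((-X,Y,.02),t(68,430))]
plS=[((-X,Y,.02),s(50,282)),((-X,-Y,.02),s(268,470)),((X,-Y,.02),s(484,322))]
hub=np.array([0,-.265,.19])
def res(q,full=False):
    a=q[3];d=q[4]
    hd=lambda y:hub+[.07*np.sin(a),y,.07*np.cos(a)]
    ht=lambda r:np.array([r*np.sin(d),0,r*np.cos(d)])
    T=plT+[(hd(-.054),t(639,95)),(hd(.046),t(506,104)),((0,-.138,.227),t(387,197)),((0,.138,.227),t(18,227)),(ht(.135),t(186,70))]
    S=plS+[(hd(-.054),s(534,273)),((0,-.138,.227),s(322,190)),((0,.138,.227),s(139,62))]
    r=[]
    for n,L in(("top",T),("side",S)):
        r.append(proj(n,W(q,[p for p,_ in L]))-[o for _,o in L])
    r=np.vstack(r)
    return r if full else r.ravel()
f=least_squares(lambda q:res(q),[.45,.2,0,.8,.8],loss="soft_l1")
q=f.x;print(q.round(4));print(res(q,True).round(1))
a=q[3];print("hub",W(q,hub),"grip",W(q,hub+[.07*np.sin(a),0,.07*np.cos(a)]))
E
```

```text
[0.5254 0.2505 0.0675 1.1316 1.1551]
[[-2.4 -0.5]
 [-0.2 -0.3]
 [-1.7 -0.3]
 [-0.5 -0.7]
 [-1.9  0. ]
 [ 1.8  0.1]
 [ 0.5  0.2]
 [22.   9.1]
 [-0.8 -1.1]
 [-1.3  1.5]
 [ 0.9 -0.8]
 [-0.1 -0.1]
 [ 1.5  3.4]
 [ 0.6  2. ]]
hub [[ 0.54329689 -0.01390583  0.19      ]] grip [[ 0.60650792 -0.00962971  0.21976711]]
```

```bash
python3 - <<'E'
from h import *
q=[.5254,.2505,.0675]
for P in [(0,0,.19),(0,0,.3),(.1,0,.19),(.1,0,.24),(0,-.138,.227),(0,.138,.227),(0,-.138,.19),(0,-.265,.19)]:
    print(P,proj("top",W(q,P)).round(1),proj("side",W(q,P)).round(1))
E
```

```text
(0, 0, 0.19) [[152.1 253.5]] [[228.2 184.3]]
(0, 0, 0.3) [[138.7 245.5]] [[221.5 150.4]]
(0.1, 0, 0.19) [[150.6 209.7]] [[257.  168.3]]
(0.1, 0, 0.24) [[144.8 204.7]] [[254.9 153.5]]
(0, -0.138, 0.227) [[210.8 245.8]] [[258.8 196.7]]
(0, 0.138, 0.227) [[ 86.5 255.9]] [[197.  152.7]]
(0, -0.138, 0.19) [[213.5 248.5]] [[260.5 207.8]]
(0, -0.265, 0.19) [[270.7 243.8]] [[293.7 232.1]]
```

```bash
cat >> h.py <<'E'
def drum_pts(d):
    # surface samples of the drum: position in blender frame, outward normal, class 1 blue 2 dark 0 steel
    az=np.linspace(0,2*np.pi,90,endpoint=False);L=[]
    def ring(h,r,nh,nr,c):
        for a in az:L.append((r*np.cos(a),r*np.sin(a),h,nr*np.cos(a),nr*np.sin(a),nh,c))
    for h in(.094,.1,.106):ring(h,.053,0,1,1)
    for r in(.015,.025,.035,.045,.05):ring(.112,r,1,0,1)
    for h in np.linspace(.015,.085,9):ring(h,.1-.047*(h-.01)/.08,.5,.86,0)
    for h in np.linspace(-.085,-.015,9):ring(h,.1-.055*(-h-.01)/.08,-.5,.86,0)
    for h in(-.003,0,.003):ring(h,.1,0,1,2)
    for h in(-.095,-.1,-.107):ring(h,.04,0,1,2)
    L=np.array(L);s,c=np.sin(d),np.cos(d)
    R=np.array([[c,0,s],[0,1,0],[-s,0,c]])  # hatch axis z -> (s,0,c)
    return L[:,:3]@R.T+[0,0,.19],L[:,3:6]@R.T,L[:,6]
_cache={}
def drum_angle(img,q,prior=None,N=360):
    E=CM["top"]["extrinsics"]
    b,g,r=[x.astype(float) for x in cv2.split(cv2.GaussianBlur(img,(3,3),0))]
    bl=np.clip((b-r-25)/60,0,1);dk=np.clip((95-np.maximum(b,np.maximum(g,r)))/40,0,1)
    th=np.arange(N)*2*np.pi/N;sc=[]
    if "k" not in _cache:
        _cache["k"]=[]
        for d in th:
            P,n,c=drum_pts(d);Pw=W(q,P);nw=W([0,0,q[2]],n)
            v=((E[:3,3]-Pw)*nw).sum(1);v/=np.linalg.norm(E[:3,3]-Pw,axis=1)
            k=v>.15;uv=np.rint(proj("top",Pw[k])).astype(int);_cache["k"].append((uv,c[k],v[k]))
    for uv,c,w in _cache["k"]:
        B=bl[uv[:,1],uv[:,0]];D=dk[uv[:,1],uv[:,0]]
        e=np.abs(B-(c==1))+.5*np.abs(D-(c==2));sc.append((w*e).sum()/w.sum())
    sc=np.array(sc);i=int(np.argmin(sc));k=np.arange(-6,7);p=np.polyfit(k,sc[(i+k)%N],2)
    o=np.delete(sc,[(i+j)%N for j in range(-25,26)]).min()
    return (i+np.clip(-p[1]/2/p[0],-6,6))*2*np.pi/N,sc[i],o
E
cat > fit.py <<'E'
from h import *
from scipy.optimize import least_squares
t=lambda u,v:(80+u/3,180+v/3)
s=lambda u,v:(150+u/3,130+v/3)
X,Y=.135,.18
plT=[((X,Y,.02),t(62,112)),((-X,-Y,.02),t(494,398)),((-X,Y,.02),t(68,430))]
plS=[((-X,Y,.02),s(50,282)),((-X,-Y,.02),s(268,470)),((X,-Y,.02),s(484,322))]
hub=np.array([0,-.265,.19])
def res(q,full=False):
    a=q[3];d=q[4]
    hd=lambda y:hub+[.07*np.sin(a),y,.07*np.cos(a)]
    T=plT+[(hd(-.054),t(639,95)),(hd(.046),t(506,104)),((0,-.138,.227),t(387,197)),((0,.138,.227),t(18,227)),((.112*np.sin(d),0,.19+.112*np.cos(d)),t(193,90))]
    S=plS+[(hd(-.054),s(534,273)),((0,-.138,.227),s(322,190)),((0,.138,.227),s(139,62))]
    r=np.vstack([proj(n,W(q,[p for p,_ in L]))-[o for _,o in L] for n,L in(("top",T),("side",S))])
    return r if full else r.ravel()
f=least_squares(lambda q:res(q),[.5,.25,0.06,1.1,.8],loss="soft_l1")
q=f.x;print(q.round(4));print(res(q,True).round(1).tolist())
a=q[3];print("hub",W(q,hub),"grip",W(q,hub+[.07*np.sin(a),0,.07*np.cos(a)]))
print(drum_angle(cv2.imread("pics/top0.png"),q))
# objects on the bench: ray to z
for nm,uv,z in [("cyl foot",(247,160),.01),("jar_blue",(378,175),.1),("jar_white",(391,221),.1),("jar_or",(403,272),.1)]:
    g=least_squares(lambda p:(proj("top",[[p[0],p[1],z]])-[uv]).ravel(),[.5,0]).x;print(nm,g.round(3))
E
python3 fit.py
```

```text
[0.525  0.2493 0.067  1.1199 0.8439]
[[-2.0, -0.4], [0.3, -0.1], [-1.3, -0.2], [0.0, -0.4], [-1.4, 0.3], [2.4, 0.3], [1.0, 0.4], [-1.7, -0.3], [-0.7, -0.9], [-1.2, 1.8], [1.0, -0.5], [-0.0, 0.1], [1.6, 3.7], [0.7, 2.2]]
hub [[ 0.54278629 -0.01510094  0.19      ]] grip [[ 0.60564947 -0.0108804   0.22050259]]
(np.float64(2.943870150532028), np.float64(0.16884005802456184), np.float64(0.21369356273928))
cyl foot [0.793 0.058]
jar_blue [ 0.722 -0.268]
jar_white [ 0.609 -0.294]
jar_or [ 0.486 -0.318]
```

```bash
python3 - <<'E'
from h import *
q=[.525,.2493,.067]
im=cv2.imread("pics/top0.png");print(drum_angle(im,q))
b,g,r=[x.astype(float) for x in cv2.split(cv2.GaussianBlur(im,(3,3),0))]
import h
for i in (40,48,56,168):
    uv,c,w=h._cache["k"][i]
    for k in(0,1,2):
        m=c==k;print(i,k,m.sum(),[np.percentile(x[uv[m,1],uv[m,0]],[10,50,90]).astype(int).tolist() for x in(b,g,r)],uv[m].mean(0).round(0))
v=im.copy()
for i in(48,):
    uv,c,w=h._cache["k"][i]
    for p,k in zip(uv,c):v[p[1],p[0]]=[(0,255,255),(255,255,255),(0,0,255)][int(k)]
o=np.hstack([cv2.resize(x[180:340,70:270],None,fx=2,fy=2,interpolation=cv2.INTER_NEAREST) for x in(v,im)]);cv2.imwrite("pics/ov.png",o);print(o.shape)
E
```

```text
(np.float64(2.943014742450487), np.float64(0.1678536394540657), np.float64(0.21382815267945948))
40 0 625 [[85, 113, 148], [74, 113, 147], [66, 105, 136]] [154. 260.]
40 1 564 [[89, 103, 143], [48, 63, 138], [25, 35, 128]] [142. 217.]
40 2 222 [[72, 102, 141], [72, 102, 141], [68, 95, 131]] [162. 285.]
48 0 648 [[95, 118, 148], [76, 116, 148], [69, 108, 137]] [154. 260.]
48 1 567 [[62, 96, 133], [45, 53, 101], [25, 30, 91]] [143. 213.]
48 2 228 [[54, 73, 108], [53, 72, 107], [50, 68, 100]] [160. 285.]
56 0 663 [[93, 117, 148], [77, 115, 147], [69, 106, 136]] [154. 259.]
56 1 567 [[40, 95, 118], [34, 50, 91], [25, 28, 81]] [144. 209.]
56 2 231 [[46, 71, 134], [44, 69, 134], [42, 65, 124]] [158. 283.]
168 0 810 [[79, 120, 143], [65, 116, 143], [53, 107, 132]] [147. 255.]
168 1 51 [[113, 121, 125], [113, 122, 125], [104, 114, 117]] [183. 246.]
168 2 105 [[93, 151, 155], [88, 152, 155], [82, 141, 144]] [170. 249.]
(320, 800, 3)
```

View pics/ov.png

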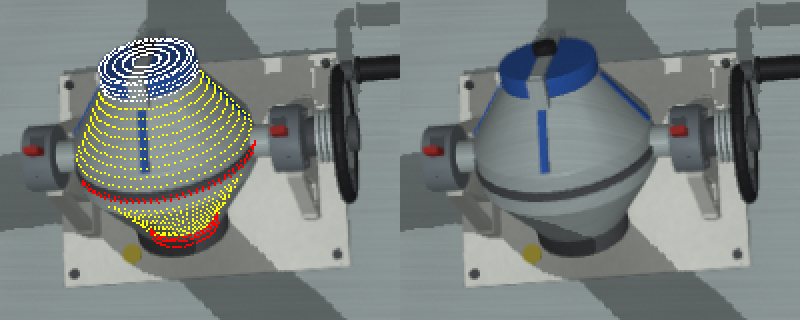

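```bash
cat >> h.py <<'E'
def drum_pts(d):
    L=[]
    def ring(h,r,nh,nr,c,az=np.linspace(0,2*np.pi,120,endpoint=False)):
        for a in az:L.append((r*np.cos(a),r*np.sin(a),h,nr*np.cos(a),nr*np.sin(a),nh,c))
    for h in(.092,.098,.104,.11):ring(h,.053,0,1,1)
    for r in np.arange(.008,.053,.004):ring(.112,r,1,0,1)
    for h in(-.003,0,.003):ring(h,.1,0,1,2)
    for h in(-.092,-.098,-.104,-.11):ring(h,.05,0,1,2)
    for r in np.arange(.004,.05,.004):ring(-.112,r,-1,0,2)
    for h in np.arange(.015,.075,.003):ring(h,.1-.047*(h-.01)/.08,.5,.86,1,np.arange(4)*np.pi/2)
    L=np.array(L);s,c=np.sin(d),np.cos(d)
    R=np.array([[c,0,s],[0,1,0],[-s,0,c]])
    return L[:,:3]@R.T+[0,0,.19],L[:,3:6]@R.T,L[:,6]
Q=[.525,.2493,.067]
U0,V0,U1,V1=100,185,202,325
def labels(d,q):
    E=CM["top"]["extrinsics"];P,n,c=drum_pts(d);Pw=W(q,P);nw=W([0,0,q[2]],n)
    v=((E[:3,3]-Pw)*nw).sum(1)/np.linalg.norm(E[:3,3]-Pw,axis=1)
    # hidden behind the body: point on the lower side and inside the silhouette of the belt/cones
    uv=np.rint(proj("top",Pw)).astype(int)-[U0,V0];out=[]
    for k in(1,2):
        m=np.zeros((V1-V0,U1-U0),np.uint8);s=(c==k)&(v>.05);p=uv[s]
        ok=(p[:,0]>=0)&(p[:,1]>=0)&(p[:,0]<U1-U0)&(p[:,1]<V1-V0);m[p[ok,1],p[ok,0]]=1
        out.append(cv2.morphologyEx(m,cv2.MORPH_CLOSE,np.ones((3,3))).astype(float))
    return out
def drum_angle(img,q=Q,N=240):
    b,g,r=[x.astype(float)[V0:V1,U0:U1] for x in cv2.split(cv2.GaussianBlur(img,(3,3),0))]
    bl=np.clip((b-r-25)/40,0,1);dk=np.clip((100-np.maximum(b,r))/30,0,1)*(1-bl)
    if "L" not in _cache:_cache["L"]=[labels(i*2*np.pi/N,q) for i in range(N)]
    sc=np.array([np.abs(bl-B).sum()+.5*(np.abs(dk-D)*(1-B)).sum() for B,D in _cache["L"]])
    i=int(np.argmin(sc));k=np.arange(-5,6);p=np.polyfit(k,sc[(i+k)%N],2)
    o=np.delete(sc,[(i+j)%N for j in range(-20,21) if 1] if i+20<N else [(i+j)%N for j in range(-20,21)]).min()
    return (i+float(np.clip(-p[1]/2/p[0],-5,5)))*2*np.pi/N,sc[i],o
E
python3 - <<'E'
from h import *
print(drum_angle(cv2.imread("pics/top0.png")))
from scipy.spatial.transform import Rotation as Ro
from bench import manip
s=manip.read_state();print(Ro.from_rotvec(s["tcp_rot"]).as_matrix().round(3))
E
```

```text
(0.9024590644633925, np.float64(954.2745833333333), np.float64(1717.6058333333335))
[[-0.965  0.264 -0.   ]
 [ 0.264  0.965 -0.002]
 [-0.    -0.002 -1.   ]]
```

```bash
cat > plan.py <<'E'
import json,sys,numpy as np
from scipy.spatial.transform import Rotation as Ro
from h import W,Q
LEAN=np.radians(35)
def Rt(lean=LEAN,yaw=Q[2]):
    y=np.array([np.cos(yaw),np.sin(yaw),0]);hy=np.array([-np.sin(yaw),np.cos(yaw),0])
    z=np.array([0,0,-np.cos(lean)])+np.sin(lean)*hy
    return np.c_[np.cross(y,z),y,z]
def load():
    d=json.load(open("cmd.json"));return np.array(d["p"]),Ro.from_matrix(d["R"])
def save(p,R):json.dump({"p":list(map(float,p)),"R":R.as_matrix().tolist()},open("cmd.json","w"))
def emit(poses,fingers,nd=3):
    """poses: list of 10 (p,Ro); prints rows, stores the new commanded pose"""
    p0,R0=load();out=[]
    for (p,R),f in zip(poses,fingers):
        t=(R0.inv().apply(p-p0)/.12).round(nd);w=((R0.inv()*R).as_rotvec()/(np.pi/2)).round(nd)
        assert abs(t).max()<=1 and abs(w).max()<=1,(t,w)
        r=dict(zip(("tx","ty","tz"),t.tolist()))
        if abs(w).max()>0:r.update(zip(("rx","ry","rz"),w.tolist()))
        if f is not None:r["fingers"]=f
        out.append(r)
    p=p0+R0.apply(t*.12);R=R0*Ro.from_rotvec(w*np.pi/2);save(p,R);print(json.dumps(out).replace('"',''),p.round(4))
def line(pt,Rm,f=None):
    p0,R0=load();R1=Ro.from_matrix(Rm);w=(R0.inv()*R1).as_rotvec();m=np.linalg.norm(w)
    if m>1.45:w*=1.45/m
    d=pt-p0;t=R0.inv().apply(d);k=max(1,abs(t).max()/.1199);d=d/k
    if k>1:print("short, k",k)
    a=np.arange(1,11)/10
    emit([(p0+d*x,R0*Ro.from_rotvec(w*x)) for x in a],[f]*10)
E
python3 - <<'E'
from plan import *
from bench import manip
s=manip.read_state();save(s["ee_pos"],Ro.from_rotvec(s["tcp_rot"]))
for p in [(.20,.54,.35),(.27,.44,.42),(.37,.34,.44),(.44,.23,.45),(.48,.12,.45),(.51,0.01,.42),(.555,-.07,.37)]:line(np.array(p),Rt(np.radians(35)) if p[1]<.3 else Rt(0.))
E
```

```text
[{tx: -0.042, ty: -0.063, tz: -0.084, rx: -0.0, ry: 0.0, rz: 0.079}, {tx: -0.084, ty: -0.127, tz: -0.167, rx: -0.0, ry: 0.0, rz: 0.158}, {tx: -0.126, ty: -0.19, tz: -0.251, rx: -0.0, ry: 0.0, rz: 0.236}, {tx: -0.168, ty: -0.253, tz: -0.335, rx: -0.0, ry: 0.0, rz: 0.315}, {tx: -0.211, ty: -0.317, tz: -0.418, rx: -0.0, ry: 0.0, rz: 0.394}, {tx: -0.253, ty: -0.38, tz: -0.502, rx: -0.0, ry: 0.0, rz: 0.473}, {tx: -0.295, ty: -0.443, tz: -0.586, rx: -0.001, ry: 0.0, rz: 0.551}, {tx: -0.337, ty: -0.507, tz: -0.669, rx: -0.001, ry: 0.001, rz: 0.63}, {tx: -0.379, ty: -0.57, tz: -0.753, rx: -0.001, ry: 0.001, rz: 0.709}, {tx: -0.421, ty: -0.633, tz: -0.837, rx: -0.001, ry: 0.001, rz: 0.788}] [0.2    0.54   0.3501]
[{tx: -0.087, ty: 0.053, tz: -0.058}, {tx: -0.174, ty: 0.105, tz: -0.117}, {tx: -0.261, ty: 0.158, tz: -0.175}, {tx: -0.348, ty: 0.211, tz: -0.233}, {tx: -0.435, ty: 0.263, tz: -0.292}, {tx: -0.522, ty: 0.316, tz: -0.35}, {tx: -0.609, ty: 0.369, tz: -0.408}, {tx: -0.696, ty: 0.421, tz: -0.467}, {tx: -0.783, ty: 0.474, tz: -0.525}, {tx: -0.87, ty: 0.527, tz: -0.583}] [0.27 0.44 0.42]

[... 1546 characters left out ...]
 -0.272, ty: 0.057, tz: -0.099}, {tx: -0.362, ty: 0.075, tz: -0.132}, {tx: -0.453, ty: 0.094, tz: -0.165}, {tx: -0.543, ty: 0.113, tz: -0.198}, {tx: -0.634, ty: 0.132, tz: -0.231}, {tx: -0.724, ty: 0.151, tz: -0.264}, {tx: -0.815, ty: 0.17, tz: -0.297}, {tx: -0.906, ty: 0.188, tz: -0.33}] [0.51 0.01 0.42]
[{tx: -0.08, ty: 0.033, tz: -0.006}, {tx: -0.161, ty: 0.066, tz: -0.011}, {tx: -0.241, ty: 0.099, tz: -0.017}, {tx: -0.321, ty: 0.132, tz: -0.022}, {tx: -0.402, ty: 0.165, tz: -0.028}, {tx: -0.482, ty: 0.198, tz: -0.033}, {tx: -0.563, ty: 0.231, tz: -0.039}, {tx: -0.643, ty: 0.264, tz: -0.044}, {tx: -0.723, ty: 0.297, tz: -0.05}, {tx: -0.804, ty: 0.33, tz: -0.055}] [ 0.5549 -0.07    0.37  ]
```

Request:
{"op": "apply_moves", "data": {"deltas": [{"tx":-0.04,"ty":-0.06,"tz":-0.08,"rz":0.08},{"tx":-0.08,"ty":-0.13,"tz":-0.17,"rz":0.16},{"tx":-0.13,"ty":-0.19,"tz":-0.25,"rz":0.24},{"tx":-0.17,"ty":-0.25,"tz":-0.33,"rz":0.32},{"tx":-0.21,"ty":-0.32,"tz":-0.42,"rz":0.39},{"tx":-0.25,"ty":-0.38,"tz":-0.5,"rz":0.47},{"tx":-0.3,"ty":-0.44,"tz":-0.59,"rz":0.55},{"tx":-0.34,"ty":-0.51,"tz":-0.67,"rz":0.63},{"tx":-0.38,"ty":-0.57,"tz":-0.75,"rz":0.71},{"tx":-0.421,"ty":-0.633,"tz":-0.837,"rx":-0.001,"ry":0.001,"rz":0.788}]}}

```text
invalid input at $.deltas[0]: expected keys rx, ry, rz, tx, ty, tz, fingers
```

Request:
{"op": "apply_moves", "data": {"deltas": [{"tx":-0.09,"ty":0.05,"tz":-0.06},{"tx":-0.17,"ty":0.1,"tz":-0.12},{"tx":-0.26,"ty":0.16,"tz":-0.18},{"tx":-0.35,"ty":0.21,"tz":-0.23},{"tx":-0.43,"ty":0.26,"tz":-0.29},{"tx":-0.52,"ty":0.32,"tz":-0.35},{"tx":-0.61,"ty":0.37,"tz":-0.41},{"tx":-0.7,"ty":0.42,"tz":-0.47},{"tx":-0.78,"ty":0.47,"tz":-0.53},{"tx":-0.87,"ty":0.527,"tz":-0.583}]}}

```text
invalid input at $.deltas[0]: expected keys rx, ry, rz, tx, ty, tz, fingers
```

Request:
{"op": "apply_moves", "data": {"deltas": [{"tx":-0.09,"ty":0.08,"tz":-0.02},{"tx":-0.18,"ty":0.16,"tz":-0.03},{"tx":-0.27,"ty":0.23,"tz":-0.05},{"tx":-0.36,"ty":0.31,"tz":-0.07},{"tx":-0.44,"ty":0.39,"tz":-0.08},{"tx":-0.53,"ty":0.47,"tz":-0.1},{"tx":-0.62,"ty":0.54,"tz":-0.12},{"tx":-0.71,"ty":0.62,"tz":-0.13},{"tx":-0.8,"ty":0.7,"tz":-0.15},{"tx":-0.887,"ty":0.776,"tz":-0.168}]}}

```text
invalid input at $.deltas[0]: expected keys rx, ry, rz, tx, ty, tz, fingers
```

Request:
{"op": "apply_moves", "data": {"deltas": [{"tx":-0.09,"ty":0.05,"tz":-0.01,"ry":0.04},{"tx":-0.19,"ty":0.1,"tz":-0.02,"ry":0.08},{"tx":-0.29,"ty":0.16,"tz":-0.03,"ry":0.12},{"tx":-0.38,"ty":0.21,"tz":-0.03,"ry":0.16},{"tx":-0.48,"ty":0.26,"tz":-0.04,"ry":0.19},{"tx":-0.57,"ty":0.31,"tz":-0.05,"ry":0.23},{"tx":-0.67,"ty":0.37,"tz":-0.06,"ry":0.27},{"tx":-0.76,"ty":0.42,"tz":-0.07,"ry":0.31},{"tx":-0.86,"ty":0.47,"tz":-0.08,"ry":0.35},{"tx":-0.953,"ty":0.522,"tz":-0.083,"ry":0.389}]}}

```text
invalid input at $.deltas[0]: expected keys rx, ry, rz, tx, ty, tz, fingers
```

Request:
{"op": "apply_moves", "data": {"deltas": [{"tx":-0.08,"ty":0.03,"tz":-0.05},{"tx":-0.15,"ty":0.05,"tz":-0.11},{"tx":-0.23,"ty":0.08,"tz":-0.16},{"tx":-0.31,"ty":0.11,"tz":-0.21},{"tx":-0.38,"ty":0.14,"tz":-0.27},{"tx":-0.46,"ty":0.16,"tz":-0.32},{"tx":-0.54,"ty":0.19,"tz":-0.38},{"tx":-0.61,"ty":0.22,"tz":-0.43},{"tx":-0.69,"ty":0.24,"tz":-0.48},{"tx":-0.767,"ty":0.272,"tz":-0.538}]}}

```text
invalid input at $.deltas[0]: expected keys rx, ry, rz, tx, ty, tz, fingers
```

Request:
{"op": "apply_moves", "data": {"deltas": [{"tx":-0.09,"ty":0.02,"tz":-0.03},{"tx":-0.18,"ty":0.04,"tz":-0.07},{"tx":-0.27,"ty":0.06,"tz":-0.1},{"tx":-0.36,"ty":0.08,"tz":-0.13},{"tx":-0.45,"ty":0.09,"tz":-0.17},{"tx":-0.54,"ty":0.11,"tz":-0.2},{"tx":-0.63,"ty":0.13,"tz":-0.23},{"tx":-0.72,"ty":0.15,"tz":-0.26},{"tx":-0.82,"ty":0.17,"tz":-0.3},{"tx":-0.906,"ty":0.188,"tz":-0.33}]}}

```text
invalid input at $.deltas[0]: expected keys rx, ry, rz, tx, ty, tz, fingers
```

Request:
{"op": "apply_moves", "data": {"deltas": [{"tx":-0.08,"ty":0.03,"tz":-0.01},{"tx":-0.16,"ty":0.07,"tz":-0.01},{"tx":-0.24,"ty":0.1,"tz":-0.02},{"tx":-0.32,"ty":0.13,"tz":-0.02},{"tx":-0.4,"ty":0.17,"tz":-0.03},{"tx":-0.48,"ty":0.2,"tz":-0.03},{"tx":-0.56,"ty":0.23,"tz":-0.04},{"tx":-0.64,"ty":0.26,"tz":-0.04},{"tx":-0.72,"ty":0.3,"tz":-0.05},{"tx":-0.804,"ty":0.33,"tz":-0.055}]}}

```text
invalid input at $.deltas[0]: expected keys rx, ry, rz, tx, ty, tz, fingers
```

Request:
{"op": "apply_moves", "data": {"deltas": [{"tx":-0.04,"ty":-0.06,"tz":-0.08,"rx":0,"ry":0,"rz":0.08,"fingers":85},{"tx":-0.08,"ty":-0.13,"tz":-0.17,"rx":0,"ry":0,"rz":0.16,"fingers":85},{"tx":-0.13,"ty":-0.19,"tz":-0.25,"rx":0,"ry":0,"rz":0.24,"fingers":85},{"tx":-0.17,"ty":-0.25,"tz":-0.33,"rx":0,"ry":0,"rz":0.32,"fingers":85},{"tx":-0.21,"ty":-0.32,"tz":-0.42,"rx":0,"ry":0,"rz":0.39,"fingers":85},{"tx":-0.25,"ty":-0.38,"tz":-0.5,"rx":0,"ry":0,"rz":0.47,"fingers":85},{"tx":-0.3,"ty":-0.44,"tz":-0.59,"rx":0,"ry":0,"rz":0.55,"fingers":85},{"tx":-0.34,"ty":-0.51,"tz":-0.67,"rx":0,"ry":0,"rz":0.63,"fingers":85},{"tx":-0.38,"ty":-0.57,"tz":-0.75,"rx":0,"ry":0,"rz":0.71,"fingers":85},{"tx":-0.421,"ty":-0.633,"tz":-0.837,"rx":-0.001,"ry":0.001,"rz":0.788,"fingers":85}]}}

```text
t: 1.1
ee_pos: [0.2, 0.5398, 0.3506]
tcp_rot: [-2.152, -2.288, -0.001]
wrist_force: [-0.3, -0.8, 0.6]
grip_width: 0.085
gripper_force: 0.0
```

Request:
{"op": "apply_moves", "data": {"deltas": [{"tx":-0.09,"ty":0.05,"tz":-0.06,"rx":0,"ry":0,"rz":0,"fingers":85},{"tx":-0.17,"ty":0.1,"tz":-0.12,"rx":0,"ry":0,"rz":0,"fingers":85},{"tx":-0.26,"ty":0.16,"tz":-0.18,"rx":0,"ry":0,"rz":0,"fingers":85},{"tx":-0.35,"ty":0.21,"tz":-0.23,"rx":0,"ry":0,"rz":0,"fingers":85},{"tx":-0.43,"ty":0.26,"tz":-0.29,"rx":0,"ry":0,"rz":0,"fingers":85},{"tx":-0.52,"ty":0.32,"tz":-0.35,"rx":0,"ry":0,"rz":0,"fingers":85},{"tx":-0.61,"ty":0.37,"tz":-0.41,"rx":0,"ry":0,"rz":0,"fingers":85},{"tx":-0.7,"ty":0.42,"tz":-0.47,"rx":0,"ry":0,"rz":0,"fingers":85},{"tx":-0.78,"ty":0.47,"tz":-0.53,"rx":0,"ry":0,"rz":0,"fingers":85},{"tx":-0.87,"ty":0.527,"tz":-0.583,"rx":0,"ry":0,"rz":0,"fingers":85}]}}

```text
t: 2.1
ee_pos: [0.2705, 0.4396, 0.4212]
tcp_rot: [-2.145, -2.293, -0.003]
wrist_force: [0.6, -1.1, 0.4]
grip_width: 0.0853
gripper_force: 0.0
```

Request:
{"op": "apply_moves", "data": {"deltas": [{"tx":-0.09,"ty":0.08,"tz":-0.02,"rx":0,"ry":0,"rz":0,"fingers":85},{"tx":-0.18,"ty":0.16,"tz":-0.03,"rx":0,"ry":0,"rz":0,"fingers":85},{"tx":-0.27,"ty":0.23,"tz":-0.05,"rx":0,"ry":0,"rz":0,"fingers":85},{"tx":-0.36,"ty":0.31,"tz":-0.07,"rx":0,"ry":0,"rz":0,"fingers":85},{"tx":-0.44,"ty":0.39,"tz":-0.08,"rx":0,"ry":0,"rz":0,"fingers":85},{"tx":-0.53,"ty":0.47,"tz":-0.1,"rx":0,"ry":0,"rz":0,"fingers":85},{"tx":-0.62,"ty":0.54,"tz":-0.12,"rx":0,"ry":0,"rz":0,"fingers":85},{"tx":-0.71,"ty":0.62,"tz":-0.13,"rx":0,"ry":0,"rz":0,"fingers":85},{"tx":-0.8,"ty":0.7,"tz":-0.15,"rx":0,"ry":0,"rz":0,"fingers":85},{"tx":-0.887,"ty":0.776,"tz":-0.168,"rx":0,"ry":0,"rz":0,"fingers":85}]}}

```text
t: 3.1
ee_pos: [0.3709, 0.3393, 0.4406]
tcp_rot: [-2.146, -2.293, -0.003]
wrist_force: [-0.3, 0.5, 0.4]
grip_width: 0.0849
gripper_force: 0.0
```

Request:
{"op": "apply_moves", "data": {"deltas": [{"tx":-0.09,"ty":0.05,"tz":-0.01,"rx":0,"ry":0.04,"rz":0,"fingers":85},{"tx":-0.19,"ty":0.1,"tz":-0.02,"rx":0,"ry":0.08,"rz":0,"fingers":85},{"tx":-0.29,"ty":0.16,"tz":-0.03,"rx":0,"ry":0.12,"rz":0,"fingers":85},{"tx":-0.38,"ty":0.21,"tz":-0.03,"rx":0,"ry":0.16,"rz":0,"fingers":85},{"tx":-0.48,"ty":0.26,"tz":-0.04,"rx":0,"ry":0.19,"rz":0,"fingers":85},{"tx":-0.57,"ty":0.31,"tz":-0.05,"rx":0,"ry":0.23,"rz":0,"fingers":85},{"tx":-0.67,"ty":0.37,"tz":-0.06,"rx":0,"ry":0.27,"rz":0,"fingers":85},{"tx":-0.76,"ty":0.42,"tz":-0.07,"rx":0,"ry":0.31,"rz":0,"fingers":85},{"tx":-0.86,"ty":0.47,"tz":-0.08,"rx":0,"ry":0.35,"rz":0,"fingers":85},{"tx":-0.953,"ty":0.522,"tz":-0.083,"rx":0,"ry":0.389,"rz":0,"fingers":85}]}}

```text
t: 4.1
ee_pos: [0.4408, 0.229, 0.4508]
tcp_rot: [-1.8, -1.924, -0.576]
wrist_force: [0.0, -0.1, -0.4]
grip_width: 0.0852
gripper_force: 0.0
```

Request:
{"op": "apply_moves", "data": {"deltas": [{"tx":-0.08,"ty":0.03,"tz":-0.05,"rx":0,"ry":0,"rz":0,"fingers":85},{"tx":-0.15,"ty":0.05,"tz":-0.11,"rx":0,"ry":0,"rz":0,"fingers":85},{"tx":-0.23,"ty":0.08,"tz":-0.16,"rx":0,"ry":0,"rz":0,"fingers":85},{"tx":-0.31,"ty":0.11,"tz":-0.21,"rx":0,"ry":0,"rz":0,"fingers":85},{"tx":-0.38,"ty":0.14,"tz":-0.27,"rx":0,"ry":0,"rz":0,"fingers":85},{"tx":-0.46,"ty":0.16,"tz":-0.32,"rx":0,"ry":0,"rz":0,"fingers":85},{"tx":-0.54,"ty":0.19,"tz":-0.38,"rx":0,"ry":0,"rz":0,"fingers":85},{"tx":-0.61,"ty":0.22,"tz":-0.43,"rx":0,"ry":0,"rz":0,"fingers":85},{"tx":-0.69,"ty":0.24,"tz":-0.48,"rx":0,"ry":0,"rz":0,"fingers":85},{"tx":-0.767,"ty":0.272,"tz":-0.538,"rx":0,"ry":0,"rz":0,"fingers":85}]}}

```text
t: 5.1
ee_pos: [0.4803, 0.1193, 0.45]
tcp_rot: [-1.801, -1.925, -0.57]
wrist_force: [-0.1, -0.1, -0.2]
grip_width: 0.0852
gripper_force: 0.0
```

Request:
{"op": "apply_moves", "data": {"deltas": [{"tx":-0.09,"ty":0.02,"tz":-0.03,"rx":0,"ry":0,"rz":0,"fingers":85},{"tx":-0.18,"ty":0.04,"tz":-0.07,"rx":0,"ry":0,"rz":0,"fingers":85},{"tx":-0.27,"ty":0.06,"tz":-0.1,"rx":0,"ry":0,"rz":0,"fingers":85},{"tx":-0.36,"ty":0.08,"tz":-0.13,"rx":0,"ry":0,"rz":0,"fingers":85},{"tx":-0.45,"ty":0.09,"tz":-0.17,"rx":0,"ry":0,"rz":0,"fingers":85},{"tx":-0.54,"ty":0.11,"tz":-0.2,"rx":0,"ry":0,"rz":0,"fingers":85},{"tx":-0.63,"ty":0.13,"tz":-0.23,"rx":0,"ry":0,"rz":0,"fingers":85},{"tx":-0.72,"ty":0.15,"tz":-0.26,"rx":0,"ry":0,"rz":0,"fingers":85},{"tx":-0.82,"ty":0.17,"tz":-0.3,"rx":0,"ry":0,"rz":0,"fingers":85},{"tx":-0.906,"ty":0.188,"tz":-0.33,"rx":0,"ry":0,"rz":0,"fingers":85}]}}

```text
t: 6.1
ee_pos: [0.5103, 0.009, 0.4196]
tcp_rot: [-1.802, -1.925, -0.57]
wrist_force: [-0.4, -0.0, -0.8]
grip_width: 0.0848
gripper_force: 0.0
```

Request:
{"op": "apply_moves", "data": {"deltas": [{"tx":-0.08,"ty":0.03,"tz":-0.01,"rx":0,"ry":0,"rz":0,"fingers":85},{"tx":-0.16,"ty":0.07,"tz":-0.01,"rx":0,"ry":0,"rz":0,"fingers":85},{"tx":-0.24,"ty":0.1,"tz":-0.02,"rx":0,"ry":0,"rz":0,"fingers":85},{"tx":-0.32,"ty":0.13,"tz":-0.02,"rx":0,"ry":0,"rz":0,"fingers":85},{"tx":-0.4,"ty":0.17,"tz":-0.03,"rx":0,"ry":0,"rz":0,"fingers":85},{"tx":-0.48,"ty":0.2,"tz":-0.03,"rx":0,"ry":0,"rz":0,"fingers":85},{"tx":-0.56,"ty":0.23,"tz":-0.04,"rx":0,"ry":0,"rz":0,"fingers":85},{"tx":-0.64,"ty":0.26,"tz":-0.04,"rx":0,"ry":0,"rz":0,"fingers":85},{"tx":-0.72,"ty":0.3,"tz":-0.05,"rx":0,"ry":0,"rz":0,"fingers":85},{"tx":-0.804,"ty":0.33,"tz":-0.055,"rx":0,"ry":0,"rz":0,"fingers":85}]}}

```text
t: 7.1
ee_pos: [0.5555, -0.0703, 0.3694]
tcp_rot: [-1.801, -1.925, -0.571]
wrist_force: [0.5, 0.8, -0.6]
grip_width: 0.085
gripper_force: 0.0
```

```bash
python3 - <<'E'
from plan import *
from h import drum_angle,cv2
from bench import manip,get_image
s=manip.read_state();print(s["t"],s["ee_pos"],load()[0],s["joint_pos"].round(2))
w=get_image("wrist");cv2.imwrite("pics/w1.png",w);t=get_image("top");cv2.imwrite("pics/t1.png",t);print(drum_angle(t))
cv2.imwrite("pics/wt.png",np.hstack([cv2.resize(w,(400,300)),cv2.resize(t,(400,300))]))
E
```

```text
7.1 [ 0.55552913 -0.07027532  0.36943348] [ 0.55494729 -0.0700184   0.3699664 ] [-0.22  0.54  0.85  1.59 -0.86  1.65  0.83]
(0.9002425813716816, np.float64(803.86875), np.float64(1579.8908333333331))
```

View pics/wt.png

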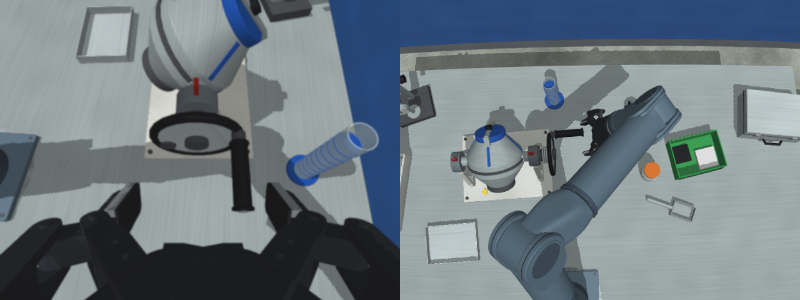

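```bash
python3 - <<'E'
from plan import *
from bench import camera_model,manip
import cv2
s=manip.read_state();m=camera_model("wrist");T=np.eye(4);T[:3,:3]=Ro.from_rotvec(s["tcp_rot"]).as_matrix();T[:3,3]=s["ee_pos"]
E=T@m["T_tool_cam"];a=1.12
for nm,P in [("tip",(.07*np.sin(a),-.265-.054,.19+.07*np.cos(a))),("in",(.07*np.sin(a),-.265+.046,.19+.07*np.cos(a))),("hubwheel",(0,-.265+.059,.19)),("plate",(-.135,-.18,.02)),("platefar",(.135,-.18,.02))]:
    p=(W(Q,P)-E[:3,3])@E[:3,:3]*[1,-1,-1]
    K=np.array([[m["fx"],0,m["cx"]],[0,m["fy"],m["cy"]],[0,0,1]])
    print(nm,(cv2.projectPoints(p,np.zeros(3),np.zeros(3),K,m["dist_coeffs"])[0].ravel()/1.6).round(1),p.round(3))
E
```

```text
tip [243.6 210.2] [[0.054 0.079 0.278]]
in [239.1 140.5] [[ 0.054 -0.015  0.311]]
hubwheel [197.3 140.3] [[-0.009 -0.017  0.345]]
plate [144.2 157.2] [[-0.144  0.016  0.513]]
platefar [254.3 157. ] [[0.126 0.016 0.513]]
```

```bash
python3 - <<'E'
from plan import *
R=Rt();a=1.12
g=W(Q,(.07*np.sin(a),-.265-.006,.19+.07*np.cos(a)))[0]
print(g);line(g-.06*R[:,2],R,85);line(g,R,85)
E
```

```text
[ 0.60600908 -0.01687365  0.22049777]
[{tx: -0.038, ty: 0.045, tz: 0.076, fingers: 85}, {tx: -0.075, ty: 0.091, tz: 0.151, fingers: 85}, {tx: -0.113, ty: 0.136, tz: 0.227, fingers: 85}, {tx: -0.15, ty: 0.182, tz: 0.303, fingers: 85}, {tx: -0.188, ty: 0.227, tz: 0.379, fingers: 85}, {tx: -0.226, ty: 0.272, tz: 0.454, fingers: 85}, {tx: -0.263, ty: 0.318, tz: 0.53, fingers: 85}, {tx: -0.301, ty: 0.363, tz: 0.606, fingers: 85}, {tx: -0.338, ty: 0.409, tz: 0.682, fingers: 85}, {tx: -0.376, ty: 0.454, tz: 0.757, fingers: 85}] [ 0.6083 -0.0512  0.2697]
[{tx: -0.0, ty: -0.0, tz: 0.05, fingers: 85}, {tx: -0.0, ty: -0.0, tz: 0.1, fingers: 85}, {tx: -0.0, ty: -0.0, tz: 0.15, fingers: 85}, {tx: -0.0, ty: -0.0, tz: 0.2, fingers: 85}, {tx: -0.0, ty: -0.0, tz: 0.25, fingers: 85}, {tx: -0.0, ty: -0.0, tz: 0.3, fingers: 85}, {tx: -0.0, ty: -0.0, tz: 0.35, fingers: 85}, {tx: -0.0, ty: -0.0, tz: 0.4, fingers: 85}, {tx: -0.0, ty: -0.0, tz: 0.45, fingers: 85}, {tx: -0.0, ty: -0.0, tz: 0.5, fingers: 85}] [ 0.606  -0.0169  0.2206]
```

Request:
{"op": "apply_moves", "data": {"deltas": [{"tx":-0.04,"ty":0.05,"tz":0.08,"rx":0,"ry":0,"rz":0,"fingers":85},{"tx":-0.08,"ty":0.09,"tz":0.15,"rx":0,"ry":0,"rz":0,"fingers":85},{"tx":-0.11,"ty":0.14,"tz":0.23,"rx":0,"ry":0,"rz":0,"fingers":85},{"tx":-0.15,"ty":0.18,"tz":0.3,"rx":0,"ry":0,"rz":0,"fingers":85},{"tx":-0.19,"ty":0.23,"tz":0.38,"rx":0,"ry":0,"rz":0,"fingers":85},{"tx":-0.23,"ty":0.27,"tz":0.45,"rx":0,"ry":0,"rz":0,"fingers":85},{"tx":-0.26,"ty":0.32,"tz":0.53,"rx":0,"ry":0,"rz":0,"fingers":85},{"tx":-0.3,"ty":0.36,"tz":0.61,"rx":0,"ry":0,"rz":0,"fingers":85},{"tx":-0.34,"ty":0.41,"tz":0.68,"rx":0,"ry":0,"rz":0,"fingers":85},{"tx":-0.376,"ty":0.454,"tz":0.757,"rx":0,"ry":0,"rz":0,"fingers":85}]}}

```text
t: 8.2
ee_pos: [0.6089, -0.0507, 0.2687]
tcp_rot: [-1.802, -1.925, -0.571]
wrist_force: [0.1, 0.1, 0.4]
grip_width: 0.0849
gripper_force: 0.0
```

Request:
{"op": "apply_moves", "data": {"deltas": [{"tx":0,"ty":0,"tz":0.08,"rx":0,"ry":0,"rz":0,"fingers":85},{"tx":0,"ty":0,"tz":0.17,"rx":0,"ry":0,"rz":0,"fingers":85},{"tx":0,"ty":0,"tz":0.25,"rx":0,"ry":0,"rz":0,"fingers":85},{"tx":0,"ty":0,"tz":0.34,"rx":0,"ry":0,"rz":0,"fingers":85},{"tx":0,"ty":0,"tz":0.42,"rx":0,"ry":0,"rz":0,"fingers":85},{"tx":0,"ty":0,"tz":0.5,"rx":0,"ry":0,"rz":0,"fingers":60},{"tx":0,"ty":0,"tz":0.5,"rx":0,"ry":0,"rz":0,"fingers":20},{"tx":0,"ty":0,"tz":0.5,"rx":0,"ry":0,"rz":0,"fingers":20},{"tx":0,"ty":0,"tz":0.5,"rx":0,"ry":0,"rz":0,"fingers":20},{"tx":0,"ty":0,"tz":0.5,"rx":0,"ry":0,"rz":0,"fingers":20}], "squeeze": 50}}

```text
t: 9.2
ee_pos: [0.606, -0.017, 0.2207]
tcp_rot: [-1.802, -1.925, -0.57]
wrist_force: [-1.0, -0.9, -0.7]
grip_width: 0.0246
gripper_force: 49.2
```

```bash
cat >> plan.py <<'E'
def circ(a,roff=0):return W(Q,(.07*np.sin(a),-.271,.19+.07*np.cos(a)))[0]
def wheel(angs):
    """angs: 10 wheel angles (rad) at the row ends"""
    p0,R0=load();emit([(circ(a),R0) for a in angs],[None]*10)
E
cat > snap.py <<'E'
import sys,json,time
from h import *
from bench import manip,get_image
s=manip.read_state();im=get_image("top");cv2.imwrite("pics/s%.2f.png"%s["t"],im);d=drum_angle(im)
p=W([0,0,-Q[2]],[np.array(s["ee_pos"])-W(Q,(0,-.271,.19))[0]])[0]
r=dict(t=float(s["t"]),th=float(d[0]),sc=[int(d[1]),int(d[2])],wh=float(np.arctan2(p[0],p[2])),r=float(np.hypot(p[0],p[2])),hy=float(p[1]),F=s["wrist_force"].round(1).tolist(),grip=float(s["grip_width"]))
open("log.jsonl","a").write(json.dumps(r)+"\n");print({k:(round(v,3) if isinstance(v,float) else v) for k,v in r.items()})
E
cp cmd.json cmd_grip.json
python3 - <<'E'
from plan import *
a0=np.radians(64.17)
wheel(np.radians(64+np.cumsum([5,11,16,19,19,19.2,19.2,19.2,19.2,19.2])))
wheel(np.radians(230+18*np.arange(1,11)))
wheel(np.radians(50+18*np.arange(1,11)))
E
python3 snap.py
```

```text
[{tx: -0.026, ty: 0.019, tz: 0.037}, {tx: -0.088, ty: 0.049, tz: 0.126}, {tx: -0.181, ty: 0.055, tz: 0.258}, {tx: -0.288, ty: 0.004, tz: 0.41}, {tx: -0.379, ty: -0.105, tz: 0.54}, {tx: -0.445, ty: -0.262, tz: 0.635}, {tx: -0.479, ty: -0.448, tz: 0.682}, {tx: -0.475, ty: -0.642, tz: 0.676}, {tx: -0.435, ty: -0.824, tz: 0.618}, {tx: -0.362, ty: -0.972, tz: 0.515}] [ 0.4896 -0.0247  0.145 ]
[{tx: 0.09, ty: -0.094, tz: -0.128}, {tx: 0.192, ty: -0.135, tz: -0.274}, {tx: 0.296, ty: -0.119, tz: -0.423}, {tx: 0.392, ty: -0.048, tz: -0.56}, {tx: 0.472, ty: 0.072, tz: -0.673}, {tx: 0.526, ty: 0.228, tz: -0.75}, {tx: 0.549, ty: 0.406, tz: -0.783}, {tx: 0.54, ty: 0.588, tz: -0.77}, {tx: 0.5, ty: 0.756, tz: -0.712}, {tx: 0.431, ty: 0.894, tz: -0.614}] [ 0.5967 -0.0175  0.235 ]
[{tx: -0.09, ty: 0.094, tz: 0.129}, {tx: -0.192, ty: 0.135, tz: 0.274}, {tx: -0.296, ty: 0.119, tz: 0.423}, {tx: -0.393, ty: 0.048, tz: 0.56}, {tx: -0.472, ty: -0.072, tz: 0.673}, {tx: -0.526, ty: -0.229, tz: 0.75}, {tx: -0.55, ty: -0.406, tz: 0.784}, {tx: -0.541, ty: -0.588, tz: 0.771}, {tx: -0.5, ty: -0.756, tz: 0.712}, {tx: -0.431, ty: -0.894, tz: 0.614}] [ 0.4896 -0.0247  0.145 ]
{'t': 9.2, 'th': 0.898, 'sc': [1229, 1957], 'wh': 1.117, 'r': 0.07, 'hy': -0.0, 'F': [-1.0, -0.9, -0.7], 'grip': 0.025}
```

Request:
{"op": "apply_moves", "data": {"deltas": [{"tx":-0.026,"ty":0.019,"tz":0.037,"rx":0,"ry":0,"rz":0,"fingers":20},{"tx":-0.088,"ty":0.049,"tz":0.126,"rx":0,"ry":0,"rz":0,"fingers":20},{"tx":-0.181,"ty":0.055,"tz":0.258,"rx":0,"ry":0,"rz":0,"fingers":20},{"tx":-0.288,"ty":0.004,"tz":0.41,"rx":0,"ry":0,"rz":0,"fingers":20},{"tx":-0.379,"ty":-0.105,"tz":0.54,"rx":0,"ry":0,"rz":0,"fingers":20},{"tx":-0.445,"ty":-0.262,"tz":0.635,"rx":0,"ry":0,"rz":0,"fingers":20},{"tx":-0.479,"ty":-0.448,"tz":0.682,"rx":0,"ry":0,"rz":0,"fingers":20},{"tx":-0.475,"ty":-0.642,"tz":0.676,"rx":0,"ry":0,"rz":0,"fingers":20},{"tx":-0.435,"ty":-0.824,"tz":0.618,"rx":0,"ry":0,"rz":0,"fingers":20},{"tx":-0.362,"ty":-0.972,"tz":0.515,"rx":0,"ry":0,"rz":0,"fingers":20}]}}

```text
t: 10.25
ee_pos: [0.4907, -0.0247, 0.1453]
tcp_rot: [-1.804, -1.926, -0.574]
wrist_force: [7.3, -2.8, 5.6]
grip_width: 0.0246
gripper_force: 51.0
```

```bash
python3 snap.py
```

```text
{'t': 10.25, 'th': 1.517, 'sc': [791, 1576], 'wh': -2.275, 'r': 0.069, 'hy': -0.0, 'F': [7.3, -2.8, 5.6], 'grip': 0.025}
```

Request:
{"op": "apply_moves", "data": {"deltas": [{"tx":0.09,"ty":-0.094,"tz":-0.128,"rx":0,"ry":0,"rz":0,"fingers":20},{"tx":0.192,"ty":-0.135,"tz":-0.274,"rx":0,"ry":0,"rz":0,"fingers":20},{"tx":0.296,"ty":-0.119,"tz":-0.423,"rx":0,"ry":0,"rz":0,"fingers":20},{"tx":0.392,"ty":-0.048,"tz":-0.56,"rx":0,"ry":0,"rz":0,"fingers":20},{"tx":0.472,"ty":0.072,"tz":-0.673,"rx":0,"ry":0,"rz":0,"fingers":20},{"tx":0.526,"ty":0.228,"tz":-0.75,"rx":0,"ry":0,"rz":0,"fingers":20},{"tx":0.549,"ty":0.406,"tz":-0.783,"rx":0,"ry":0,"rz":0,"fingers":20},{"tx":0.54,"ty":0.588,"tz":-0.77,"rx":0,"ry":0,"rz":0,"fingers":20},{"tx":0.5,"ty":0.756,"tz":-0.712,"rx":0,"ry":0,"rz":0,"fingers":20},{"tx":0.431,"ty":0.894,"tz":-0.614,"rx":0,"ry":0,"rz":0,"fingers":20}]}}

```text
t: 11.3
ee_pos: [0.5982, -0.0175, 0.2349]
tcp_rot: [-1.802, -1.927, -0.571]
wrist_force: [-5.9, -2.3, -4.1]
grip_width: 0.0241
gripper_force: 50.3
```

```bash
python3 snap.py
```

```text
{'t': 11.3, 'th': 3.376, 'sc': [888, 1725], 'wh': 0.888, 'r': 0.071, 'hy': -0.0, 'F': [-5.9, -2.3, -4.1], 'grip': 0.024}
```

Request:
{"op": "apply_moves", "data": {"deltas": [{"tx":-0.09,"ty":0.094,"tz":0.129,"rx":0,"ry":0,"rz":0,"fingers":20},{"tx":-0.192,"ty":0.135,"tz":0.274,"rx":0,"ry":0,"rz":0,"fingers":20},{"tx":-0.296,"ty":0.119,"tz":0.423,"rx":0,"ry":0,"rz":0,"fingers":20},{"tx":-0.393,"ty":0.048,"tz":0.56,"rx":0,"ry":0,"rz":0,"fingers":20},{"tx":-0.472,"ty":-0.072,"tz":0.673,"rx":0,"ry":0,"rz":0,"fingers":20},{"tx":-0.526,"ty":-0.229,"tz":0.75,"rx":0,"ry":0,"rz":0,"fingers":20},{"tx":-0.55,"ty":-0.406,"tz":0.784,"rx":0,"ry":0,"rz":0,"fingers":20},{"tx":-0.541,"ty":-0.588,"tz":0.771,"rx":0,"ry":0,"rz":0,"fingers":20},{"tx":-0.5,"ty":-0.756,"tz":0.712,"rx":0,"ry":0,"rz":0,"fingers":20},{"tx":-0.431,"ty":-0.894,"tz":0.614,"rx":0,"ry":0,"rz":0,"fingers":20}]}}

```text
t: 12.35
ee_pos: [0.4906, -0.0247, 0.1455]
tcp_rot: [-1.804, -1.926, -0.574]
wrist_force: [6.0, -3.0, 5.1]
grip_width: 0.0244
gripper_force: 52.0
```

```bash
python3 snap.py
```

```text
{'t': 12.35, 'th': 5.636, 'sc': [1274, 2923], 'wh': -2.272, 'r': 0.069, 'hy': -0.0, 'F': [6.0, -3.0, 5.1], 'grip': 0.024}
```

Request:
{"op": "apply_moves", "data": {"deltas": [{"tx":0.09,"ty":-0.094,"tz":-0.128,"rx":0,"ry":0,"rz":0,"fingers":20},{"tx":0.192,"ty":-0.135,"tz":-0.274,"rx":0,"ry":0,"rz":0,"fingers":20},{"tx":0.296,"ty":-0.119,"tz":-0.423,"rx":0,"ry":0,"rz":0,"fingers":20},{"tx":0.392,"ty":-0.048,"tz":-0.56,"rx":0,"ry":0,"rz":0,"fingers":20},{"tx":0.472,"ty":0.072,"tz":-0.673,"rx":0,"ry":0,"rz":0,"fingers":20},{"tx":0.526,"ty":0.228,"tz":-0.75,"rx":0,"ry":0,"rz":0,"fingers":20},{"tx":0.549,"ty":0.406,"tz":-0.783,"rx":0,"ry":0,"rz":0,"fingers":20},{"tx":0.54,"ty":0.588,"tz":-0.77,"rx":0,"ry":0,"rz":0,"fingers":20},{"tx":0.5,"ty":0.756,"tz":-0.712,"rx":0,"ry":0,"rz":0,"fingers":20},{"tx":0.431,"ty":0.894,"tz":-0.614,"rx":0,"ry":0,"rz":0,"fingers":20}]}}

```text
t: 13.4
ee_pos: [0.5981, -0.0175, 0.235]
tcp_rot: [-1.802, -1.927, -0.571]
wrist_force: [-6.0, -3.1, -4.0]
grip_width: 0.0248
gripper_force: 51.1
```

```bash
python3 snap.py
```

```text
{'t': 13.4, 'th': 1.349, 'sc': [932, 1629], 'wh': 0.886, 'r': 0.071, 'hy': -0.0, 'F': [-6.0, -3.1, -4.0], 'grip': 0.025}
```

Request:
{"op": "apply_moves", "data": {"deltas": [{"tx":-0.09,"ty":0.094,"tz":0.129,"rx":0,"ry":0,"rz":0,"fingers":20},{"tx":-0.192,"ty":0.135,"tz":0.274,"rx":0,"ry":0,"rz":0,"fingers":20},{"tx":-0.296,"ty":0.119,"tz":0.423,"rx":0,"ry":0,"rz":0,"fingers":20},{"tx":-0.393,"ty":0.048,"tz":0.56,"rx":0,"ry":0,"rz":0,"fingers":20},{"tx":-0.472,"ty":-0.072,"tz":0.673,"rx":0,"ry":0,"rz":0,"fingers":20},{"tx":-0.526,"ty":-0.229,"tz":0.75,"rx":0,"ry":0,"rz":0,"fingers":20},{"tx":-0.55,"ty":-0.406,"tz":0.784,"rx":0,"ry":0,"rz":0,"fingers":20},{"tx":-0.541,"ty":-0.588,"tz":0.771,"rx":0,"ry":0,"rz":0,"fingers":20},{"tx":-0.5,"ty":-0.756,"tz":0.712,"rx":0,"ry":0,"rz":0,"fingers":20},{"tx":-0.431,"ty":-0.894,"tz":0.614,"rx":0,"ry":0,"rz":0,"fingers":20}]}}

```text
t: 14.45
ee_pos: [0.4905, -0.0247, 0.1456]
tcp_rot: [-1.804, -1.926, -0.574]
wrist_force: [6.5, -2.2, 5.7]
grip_width: 0.0244
gripper_force: 52.3
```

```bash
python3 snap.py
```

```text
{'t': 14.45, 'th': 3.497, 'sc': [788, 1715], 'wh': -2.271, 'r': 0.069, 'hy': -0.0, 'F': [6.5, -2.2, 5.7], 'grip': 0.024}
```

Request:
{"op": "apply_moves", "data": {"deltas": [{"tx":0.09,"ty":-0.094,"tz":-0.128,"rx":0,"ry":0,"rz":0,"fingers":20},{"tx":0.192,"ty":-0.135,"tz":-0.274,"rx":0,"ry":0,"rz":0,"fingers":20},{"tx":0.296,"ty":-0.119,"tz":-0.423,"rx":0,"ry":0,"rz":0,"fingers":20},{"tx":0.392,"ty":-0.048,"tz":-0.56,"rx":0,"ry":0,"rz":0,"fingers":20},{"tx":0.472,"ty":0.072,"tz":-0.673,"rx":0,"ry":0,"rz":0,"fingers":20},{"tx":0.526,"ty":0.228,"tz":-0.75,"rx":0,"ry":0,"rz":0,"fingers":20},{"tx":0.549,"ty":0.406,"tz":-0.783,"rx":0,"ry":0,"rz":0,"fingers":20},{"tx":0.54,"ty":0.588,"tz":-0.77,"rx":0,"ry":0,"rz":0,"fingers":20},{"tx":0.5,"ty":0.756,"tz":-0.712,"rx":0,"ry":0,"rz":0,"fingers":20},{"tx":0.431,"ty":0.894,"tz":-0.614,"rx":0,"ry":0,"rz":0,"fingers":20}]}}

```text
t: 15.5
ee_pos: [0.598, -0.0175, 0.235]
tcp_rot: [-1.802, -1.927, -0.571]
wrist_force: [-6.3, -1.5, -4.5]
grip_width: 0.0245
gripper_force: 51.4
```

```bash
python3 snap.py
```

```text
{'t': 15.5, 'th': 5.825, 'sc': [1312, 3051], 'wh': 0.885, 'r': 0.071, 'hy': -0.0, 'F': [-6.3, -1.5, -4.5], 'grip': 0.025}
```

Request:
{"op": "apply_moves", "data": {"deltas": [{"tx":-0.09,"ty":0.094,"tz":0.129,"rx":0,"ry":0,"rz":0,"fingers":20},{"tx":-0.192,"ty":0.135,"tz":0.274,"rx":0,"ry":0,"rz":0,"fingers":20},{"tx":-0.296,"ty":0.119,"tz":0.423,"rx":0,"ry":0,"rz":0,"fingers":20},{"tx":-0.393,"ty":0.048,"tz":0.56,"rx":0,"ry":0,"rz":0,"fingers":20},{"tx":-0.472,"ty":-0.072,"tz":0.673,"rx":0,"ry":0,"rz":0,"fingers":20},{"tx":-0.526,"ty":-0.229,"tz":0.75,"rx":0,"ry":0,"rz":0,"fingers":20},{"tx":-0.55,"ty":-0.406,"tz":0.784,"rx":0,"ry":0,"rz":0,"fingers":20},{"tx":-0.541,"ty":-0.588,"tz":0.771,"rx":0,"ry":0,"rz":0,"fingers":20},{"tx":-0.5,"ty":-0.756,"tz":0.712,"rx":0,"ry":0,"rz":0,"fingers":20},{"tx":-0.431,"ty":-0.894,"tz":0.614,"rx":0,"ry":0,"rz":0,"fingers":20}]}}

```text
t: 16.55
ee_pos: [0.4905, -0.0248, 0.1456]
tcp_rot: [-1.804, -1.926, -0.574]
wrist_force: [6.2, -2.3, 5.4]
grip_width: 0.0245
gripper_force: 52.5
```

```bash
python3 snap.py; cat > ident.py <<'E'
import json,numpy as np
from scipy.optimize import least_squares
L=[json.loads(l) for l in open("log.jsonl")]
t=np.array([l["t"] for l in L]);th=np.unwrap([l["th"] for l in L])
for i in range(1,len(th)):
    while th[i]<th[i-1]-.3:th[i:]+=2*np.pi
def traj():
    """wheel angle knots (t,a): each call after the 0.05 s camera pause"""
    K=json.load(open("rows.json"));return np.array(K[0]),np.array(K[1])
def sim(p,T,A,th0,w0,dt=.005):
    J,K,c,mc,ms=p  # net drag c = rubbing - coupling bias
    n=int(round((T[-1]-T[0])/dt));tt=T[0]+np.arange(n+1)*dt;a=np.interp(tt,T,A);W=np.diff(a)/dt
    th,w=[th0],[w0]
    for k in range(n):
        tq=K*(W[k]-w[-1])+.003*np.tanh((W[k]-w[-1])/.02)-(c+.003)*np.tanh(w[-1]/.02)+mc*np.cos(th[-1])+ms*np.sin(th[-1])
        w.append(w[-1]+tq/J*dt);th.append(th[-1]+w[-1]*dt)
    return tt,np.array(th),np.array(w)
P0=np.array([.033,.04,.032,0,0])
def fit(i0=0):
    T,A=traj();m=(T<=t[-1]+1e-6)
    def res(x,full=False):
        tt,a,w=sim(x[:5],T[m],A[m],x[5],0)
        r=np.interp(t,tt,a)-th
        return (r,w[-1],a[-1]) if full else np.r_[r/.025,(x[0]/.033-1)/.2,(x[1]/.04-1)/.1,(x[2]-.032)/.006,x[3]/.02,x[4]/.02]
    best=min((least_squares(res,np.r_[P0[:3],.018*np.cos(f),.018*np.sin(f),th[0]]) for f in np.arange(0,6.2,1.5)),key=lambda s:s.cost)
    C=np.linalg.inv(best.jac.T@best.jac)
    r,w,a=res(best.x,True);return best.x,np.sqrt(np.diag(C)),r,w,a
if __name__=="__main__":
    x,e,r,w,a=fit();print(x.round(4),e.round(4),"amp",np.hypot(x[3],x[4]));print("res",r.round(3),"w",w,"th",a,th[-1],t[-1])
E
python3 - <<'E'
import json,numpy as np
L=[json.loads(l) for l in open("log.jsonl")];T=[9.2];A=[64.17];inc=[[5,11,16,19,19,19.2,19.2,19.2,19.2,19.2]]+[[18]*10]*6
for c in inc:
    T.append(T[-1]+.05);A.append(A[-1])
    for d in c:T.append(T[-1]+.1);A.append(A[-1]+d)
print(T[-1],A[-1]);json.dump([np.round(T,3).tolist(),np.radians(A).tolist()],open("rows.json","w"))
E
python3 ident.py
```

```text
{'t': 16.55, 'th': 1.545, 'sc': [872, 1630], 'wh': -2.27, 'r': 0.069, 'hy': -0.0, 'F': [6.2, -2.3, 5.4], 'grip': 0.025}
16.54999999999999 1310.17
[ 0.034   0.0383  0.0346 -0.0176  0.0024  0.8863] [0.0033 0.0031 0.0029 0.0027 0.0029 0.0217] amp 0.017739849623500798
res [-0.012  0.019 -0.005  0.002 -0.006 -0.002  0.004  0.001] w 1.969591811556075 th 14.112827703244701 14.111818230553176 16.55
```

```bash
cat > hold.py <<'E'
import json,numpy as np,sys
from ident import *
from plan import wheel
from scipy.optimize import brentq
def step(p,th,w,Om,n=20,dt=.005):
    J,K,c,mc,ms=p;ws=[]
    for _ in range(n):
        tq=K*(Om-w)+.003*np.tanh((Om-w)/.02)-(c+.003)*np.tanh(w/.02)+mc*np.cos(th)+ms*np.sin(th)
        w+=tq/J*dt;th+=w*dt;ws.append(w)
    return th,w,ws
def plan_hold(x,th,w,a,ncalls,wt=2.09,lo=.5,hi=4.2):
    p=x[:5];ts=[];T=[];A=[]
    for c in range(ncalls):
        row=[]
        for k in range(10):
            f=lambda Om:step(p,th,w,Om)[1]-wt
            Om=lo if f(lo)>0 else hi if f(hi)<0 else brentq(f,lo,hi)
            th,w,ws=step(p,th,w,Om);a+=Om*.1;row.append(a);ts+=ws
        A.append(row)
    return A,ts,th,w
if __name__=="__main__":
    x,e,r,w,th_=fit();T,AA=traj();a=AA[-1]-np.radians(.17)
    th,w,_=step(x[:5],th_,w,0,10);print("after pause",th,w)
    A,ws,th1,w1=plan_hold(x,th,w,a,12)
    ws=np.array(ws);print("w",ws[::20][:12].round(2),ws[60:].min(),ws[60:].max(),"end",th1,w1)
    T=T.tolist();AA=AA.tolist();T.append(T[-1]+.05);AA.append(AA[-1])
    for row in A:
        print((np.degrees(row[0])%360).round(),(np.diff(row)*10).round(2));wheel(row)
        for v in row:T.append(round(T[-1]+.1,3));AA.append(v+np.radians(.17))
    json.dump([T,AA],open("rows.json","w"))
E
cp rows.json rows_b.json; cp cmd.json cmd_b.json; python3 hold.py
```

```text
after pause 14.206788144525392 1.8070034354226476
w [1.82 1.99 2.09 2.09 2.09 2.09 2.09 2.09 2.09 2.09 2.09 2.09] 2.0886352196068825 2.091366076267648 end 39.262704311702485 2.090000000000001
254.0 [3.69 2.7  2.63 2.58 2.54 2.53 2.54 2.56 2.61]
[{tx: 0.123, ty: -0.114, tz: -0.176}, {tx: 0.245, ty: -0.134, tz: -0.35}, {tx: 0.333, ty: -0.099, tz: -0.475}, {tx: 0.411, ty: -0.027, tz: -0.586}, {tx: 0.473, ty: 0.076, tz: -0.675}, {tx: 0.519, ty: 0.201, tz: -0.74}, {tx: 0.545, ty: 0.341, tz: -0.777}, {tx: 0.549, ty: 0.489, tz: -0.783}, {tx: 0.533, ty: 0.635, tz: -0.759}, {tx: 0.494, ty: 0.771, tz: -0.704}] [ 0.582  -0.0185  0.2482]
49.0 [2.75 2.83 2.93 3.02 3.12 3.21 3.29 3.36 3.41]
[{tx: -0.059, ty: 0.116, tz: 0.084}, {tx: -0.136, ty: 0.204, tz: 0.194}, {tx: -0.226, ty: 0.252, tz: 0.323}, {tx: -0.324, ty: 0.254, tz: 0.462}, {tx: -0.42, ty: 0.204, tz: 0.6}, {tx: -0.507, ty: 0.103, tz: 0.723}, {tx: -0.572, ty: -0.045, tz: 0.817}, {tx: -0.609, ty: -0.225, tz: 0.868}, {tx: -0.609, ty: -0.42, tz: 0.868}, {tx: -0.572, ty: -0.606, tz: 0.815}] [ 0.5094 -0.0234  0.1287]
229.0 [3.45 3.45 3.42 3.38 
[... 3912 characters left out ...]
.827, tz: -0.672}] [ 0.4912 -0.0246  0.2368]
332.0 [3.45 3.45 3.43 3.39 3.33 3.26 3.17 3.08 2.98]Traceback (most recent call last):
  File "hold.py", line 28, in <module>
    print((np.degrees(row[0])%360).round(),(np.diff(row)*10).round(2));wheel(row)
                                                                       ~~~~~^^^^^
  File "plan.py", line 33, in wheel
    p0,R0=load();emit([(circ(a),R0) for a in angs],[None]*10)
                 ~~~~^^^^^^^^^^^^^^^^^^^^^^^^^^^^^^^^^^^^^^^^
  File "plan.py", line 17, in emit
    assert abs(t).max()<=1 and abs(w).max()<=1,(t,w)
           ^^^^^^^^^^^^^^^^^^^^^^^^^^^^^^^^^^^
AssertionError: (array([-0.212,  1.017,  0.303]), array([0., 0., 0.]))
```

Request:
{"op": "apply_moves", "data": {"deltas": [{"tx":0.123,"ty":-0.114,"tz":-0.176,"rx":0,"ry":0,"rz":0,"fingers":20},{"tx":0.245,"ty":-0.134,"tz":-0.35,"rx":0,"ry":0,"rz":0,"fingers":20},{"tx":0.333,"ty":-0.099,"tz":-0.475,"rx":0,"ry":0,"rz":0,"fingers":20},{"tx":0.411,"ty":-0.027,"tz":-0.586,"rx":0,"ry":0,"rz":0,"fingers":20},{"tx":0.473,"ty":0.076,"tz":-0.675,"rx":0,"ry":0,"rz":0,"fingers":20},{"tx":0.519,"ty":0.201,"tz":-0.74,"rx":0,"ry":0,"rz":0,"fingers":20},{"tx":0.545,"ty":0.341,"tz":-0.777,"rx":0,"ry":0,"rz":0,"fingers":20},{"tx":0.549,"ty":0.489,"tz":-0.783,"rx":0,"ry":0,"rz":0,"fingers":20},{"tx":0.533,"ty":0.635,"tz":-0.759,"rx":0,"ry":0,"rz":0,"fingers":20},{"tx":0.494,"ty":0.771,"tz":-0.704,"rx":0,"ry":0,"rz":0,"fingers":20}]}}

```text
t: 17.6
ee_pos: [0.584, -0.0185, 0.2492]
tcp_rot: [-1.803, -1.928, -0.574]
wrist_force: [-1.8, -1.7, -2.3]
grip_width: 0.0241
gripper_force: 52.1
```

Request:
{"op": "apply_moves", "data": {"deltas": [{"tx":-0.059,"ty":0.116,"tz":0.084,"rx":0,"ry":0,"rz":0,"fingers":20},{"tx":-0.136,"ty":0.204,"tz":0.194,"rx":0,"ry":0,"rz":0,"fingers":20},{"tx":-0.226,"ty":0.252,"tz":0.323,"rx":0,"ry":0,"rz":0,"fingers":20},{"tx":-0.324,"ty":0.254,"tz":0.462,"rx":0,"ry":0,"rz":0,"fingers":20},{"tx":-0.42,"ty":0.204,"tz":0.6,"rx":0,"ry":0,"rz":0,"fingers":20},{"tx":-0.507,"ty":0.103,"tz":0.723,"rx":0,"ry":0,"rz":0,"fingers":20},{"tx":-0.572,"ty":-0.045,"tz":0.817,"rx":0,"ry":0,"rz":0,"fingers":20},{"tx":-0.609,"ty":-0.225,"tz":0.868,"rx":0,"ry":0,"rz":0,"fingers":20},{"tx":-0.609,"ty":-0.42,"tz":0.868,"rx":0,"ry":0,"rz":0,"fingers":20},{"tx":-0.572,"ty":-0.606,"tz":0.815,"rx":0,"ry":0,"rz":0,"fingers":20}]}}

```text
t: 18.6
ee_pos: [0.511, -0.0233, 0.1302]
tcp_rot: [-1.804, -1.926, -0.577]
wrist_force: [8.7, -4.6, 16.5]
grip_width: 0.0241
gripper_force: 53.9
```

Request:
{"op": "apply_moves", "data": {"deltas": [{"tx":0.072,"ty":-0.156,"tz":-0.103,"rx":0,"ry":0,"rz":0,"fingers":20},{"tx":0.17,"ty":-0.261,"tz":-0.243,"rx":0,"ry":0,"rz":0,"fingers":20},{"tx":0.283,"ty":-0.301,"tz":-0.403,"rx":0,"ry":0,"rz":0,"fingers":20},{"tx":0.396,"ty":-0.273,"tz":-0.564,"rx":0,"ry":0,"rz":0,"fingers":20},{"tx":0.496,"ty":-0.183,"tz":-0.707,"rx":0,"ry":0,"rz":0,"fingers":20},{"tx":0.571,"ty":-0.043,"tz":-0.815,"rx":0,"ry":0,"rz":0,"fingers":20},{"tx":0.616,"ty":0.129,"tz":-0.879,"rx":0,"ry":0,"rz":0,"fingers":20},{"tx":0.628,"ty":0.311,"tz":-0.895,"rx":0,"ry":0,"rz":0,"fingers":20},{"tx":0.607,"ty":0.485,"tz":-0.865,"rx":0,"ry":0,"rz":0,"fingers":20},{"tx":0.56,"ty":0.636,"tz":-0.797,"rx":0,"ry":0,"rz":0,"fingers":20}]}}

```text
t: 19.6
ee_pos: [0.5875, -0.0182, 0.2464]
tcp_rot: [-1.802, -1.928, -0.573]
wrist_force: [-3.6, -1.8, -4.2]
grip_width: 0.0243
gripper_force: 51.9
```

Request:
{"op": "apply_moves", "data": {"deltas": [{"tx":-0.069,"ty":0.117,"tz":0.098,"rx":0,"ry":0,"rz":0,"fingers":20},{"tx":-0.151,"ty":0.193,"tz":0.214,"rx":0,"ry":0,"rz":0,"fingers":20},{"tx":-0.239,"ty":0.227,"tz":0.34,"rx":0,"ry":0,"rz":0,"fingers":20},{"tx":-0.326,"ty":0.22,"tz":0.465,"rx":0,"ry":0,"rz":0,"fingers":20},{"tx":-0.408,"ty":0.174,"tz":0.582,"rx":0,"ry":0,"rz":0,"fingers":20},{"tx":-0.48,"ty":0.095,"tz":0.685,"rx":0,"ry":0,"rz":0,"fingers":20},{"tx":-0.538,"ty":-0.013,"tz":0.767,"rx":0,"ry":0,"rz":0,"fingers":20},{"tx":-0.579,"ty":-0.143,"tz":0.824,"rx":0,"ry":0,"rz":0,"fingers":20},{"tx":-0.599,"ty":-0.287,"tz":0.854,"rx":0,"ry":0,"rz":0,"fingers":20},{"tx":-0.598,"ty":-0.439,"tz":0.852,"rx":0,"ry":0,"rz":0,"fingers":20}]}}

```text
t: 20.6
ee_pos: [0.5345, -0.0217, 0.1234]
tcp_rot: [-1.802, -1.925, -0.579]
wrist_force: [3.3, -5.8, 25.9]
grip_width: 0.0244
gripper_force: 54.8
```

Request:
{"op": "apply_moves", "data": {"deltas": [{"tx":0.024,"ty":-0.149,"tz":-0.035,"rx":0,"ry":0,"rz":0,"fingers":20},{"tx":0.072,"ty":-0.285,"tz":-0.104,"rx":0,"ry":0,"rz":0,"fingers":20},{"tx":0.142,"ty":-0.396,"tz":-0.203,"rx":0,"ry":0,"rz":0,"fingers":20},{"tx":0.229,"ty":-0.471,"tz":-0.328,"rx":0,"ry":0,"rz":0,"fingers":20},{"tx":0.328,"ty":-0.498,"tz":-0.469,"rx":0,"ry":0,"rz":0,"fingers":20},{"tx":0.431,"ty":-0.472,"tz":-0.616,"rx":0,"ry":0,"rz":0,"fingers":20},{"tx":0.527,"ty":-0.388,"tz":-0.752,"rx":0,"ry":0,"rz":0,"fingers":20},{"tx":0.604,"ty":-0.253,"tz":-0.862,"rx":0,"ry":0,"rz":0,"fingers":20},{"tx":0.653,"ty":-0.078,"tz":-0.931,"rx":0,"ry":0,"rz":0,"fingers":20},{"tx":0.666,"ty":0.118,"tz":-0.95,"rx":0,"ry":0,"rz":0,"fingers":20}]}}

```text
t: 21.6
ee_pos: [0.5485, -0.0209, 0.2631]
tcp_rot: [-1.802, -1.926, -0.577]
wrist_force: [-0.2, -1.2, -6.5]
grip_width: 0.0244
gripper_force: 51.4
```

Request:
{"op": "apply_moves", "data": {"deltas": [{"tx":-0.026,"ty":0.195,"tz":0.038,"rx":0,"ry":0,"rz":0,"fingers":20},{"tx":-0.089,"ty":0.363,"tz":0.127,"rx":0,"ry":0,"rz":0,"fingers":20},{"tx":-0.18,"ty":0.485,"tz":0.257,"rx":0,"ry":0,"rz":0,"fingers":20},{"tx":-0.289,"ty":0.545,"tz":0.412,"rx":0,"ry":0,"rz":0,"fingers":20},{"tx":-0.401,"ty":0.538,"tz":0.573,"rx":0,"ry":0,"rz":0,"fingers":20},{"tx":-0.505,"ty":0.469,"tz":0.72,"rx":0,"ry":0,"rz":0,"fingers":20},{"tx":-0.588,"ty":0.348,"tz":0.839,"rx":0,"ry":0,"rz":0,"fingers":20},{"tx":-0.643,"ty":0.192,"tz":0.918,"rx":0,"ry":0,"rz":0,"fingers":20},{"tx":-0.668,"ty":0.019,"tz":0.953,"rx":0,"ry":0,"rz":0,"fingers":20},{"tx":-0.662,"ty":-0.153,"tz":0.944,"rx":0,"ry":0,"rz":0,"fingers":20}]}}

```text
t: 22.6
ee_pos: [0.5302, -0.0221, 0.1239]
tcp_rot: [-1.803, -1.925, -0.579]
wrist_force: [4.5, -5.5, 26.0]
grip_width: 0.0244
gripper_force: 54.8
```

Request:
{"op": "apply_moves", "data": {"deltas": [{"tx":0.032,"ty":-0.157,"tz":-0.047,"rx":0,"ry":0,"rz":0,"fingers":20},{"tx":0.088,"ty":-0.288,"tz":-0.125,"rx":0,"ry":0,"rz":0,"fingers":20},{"tx":0.159,"ty":-0.384,"tz":-0.227,"rx":0,"ry":0,"rz":0,"fingers":20},{"tx":0.24,"ty":-0.443,"tz":-0.343,"rx":0,"ry":0,"rz":0,"fingers":20},{"tx":0.326,"ty":-0.463,"tz":-0.465,"rx":0,"ry":0,"rz":0,"fingers":20},{"tx":0.41,"ty":-0.445,"tz":-0.585,"rx":0,"ry":0,"rz":0,"fingers":20},{"tx":0.489,"ty":-0.391,"tz":-0.698,"rx":0,"ry":0,"rz":0,"fingers":20},{"tx":0.557,"ty":-0.304,"tz":-0.795,"rx":0,"ry":0,"rz":0,"fingers":20},{"tx":0.611,"ty":-0.189,"tz":-0.872,"rx":0,"ry":0,"rz":0,"fingers":20},{"tx":0.647,"ty":-0.051,"tz":-0.924,"rx":0,"ry":0,"rz":0,"fingers":20}]}}

```text
t: 23.6
ee_pos: [0.5213, -0.0227, 0.2601]
tcp_rot: [-1.799, -1.921, -0.573]
wrist_force: [-4.0, -3.2, 13.1]
grip_width: 0.0243
gripper_force: 53.1
```

Request:
{"op": "apply_moves", "data": {"deltas": [{"tx":0.015,"ty":0.153,"tz":-0.02,"rx":0,"ry":0,"rz":0,"fingers":20},{"tx":0.006,"ty":0.311,"tz":-0.006,"rx":0,"ry":0,"rz":0,"fingers":20},{"tx":-0.03,"ty":0.463,"tz":0.044,"rx":0,"ry":0,"rz":0,"fingers":20},{"tx":-0.09,"ty":0.596,"tz":0.13,"rx":0,"ry":0,"rz":0,"fingers":20},{"tx":-0.173,"ty":0.695,"tz":0.248,"rx":0,"ry":0,"rz":0,"fingers":20},{"tx":-0.272,"ty":0.748,"tz":0.39,"rx":0,"ry":0,"rz":0,"fingers":20},{"tx":-0.378,"ty":0.745,"tz":0.542,"rx":0,"ry":0,"rz":0,"fingers":20},{"tx":-0.481,"ty":0.681,"tz":0.689,"rx":0,"ry":0,"rz":0,"fingers":20},{"tx":-0.569,"ty":0.56,"tz":0.813,"rx":0,"ry":0,"rz":0,"fingers":20},{"tx":-0.629,"ty":0.393,"tz":0.899,"rx":0,"ry":0,"rz":0,"fingers":20}]}}

```text
t: 24.6
ee_pos: [0.566, -0.0195, 0.1269]
tcp_rot: [-1.797, -1.919, -0.569]
wrist_force: [-18.4, -10.9, 51.8]
grip_width: 0.025
gripper_force: 57.3
```

Request:
{"op": "apply_moves", "data": {"deltas": [{"tx":-0.025,"ty":-0.195,"tz":0.035,"rx":0,"ry":0,"rz":0,"fingers":20},{"tx":-0.011,"ty":-0.394,"tz":0.015,"rx":0,"ry":0,"rz":0,"fingers":20},{"tx":0.041,"ty":-0.572,"tz":-0.06,"rx":0,"ry":0,"rz":0,"fingers":20},{"tx":0.124,"ty":-0.709,"tz":-0.178,"rx":0,"ry":0,"rz":0,"fingers":20},{"tx":0.227,"ty":-0.788,"tz":-0.326,"rx":0,"ry":0,"rz":0,"fingers":20},{"tx":0.338,"ty":-0.803,"tz":-0.483,"rx":0,"ry":0,"rz":0,"fingers":20},{"tx":0.443,"ty":-0.757,"tz":-0.633,"rx":0,"ry":0,"rz":0,"fingers":20},{"tx":0.532,"ty":-0.657,"tz":-0.76,"rx":0,"ry":0,"rz":0,"fingers":20},{"tx":0.597,"ty":-0.519,"tz":-0.853,"rx":0,"ry":0,"rz":0,"fingers":20},{"tx":0.635,"ty":-0.359,"tz":-0.906,"rx":0,"ry":0,"rz":0,"fingers":20}]}}

```text
t: 25.6
ee_pos: [0.5261, -0.0224, 0.2615]
tcp_rot: [-1.8, -1.922, -0.574]
wrist_force: [-1.3, -1.5, 5.5]
grip_width: 0.0244
gripper_force: 52.5
```

Request:
{"op": "apply_moves", "data": {"deltas": [{"tx":0.009,"ty":0.167,"tz":-0.013,"rx":0,"ry":0,"rz":0,"fingers":20},{"tx":-0.009,"ty":0.326,"tz":0.013,"rx":0,"ry":0,"rz":0,"fingers":20},{"tx":-0.049,"ty":0.467,"tz":0.071,"rx":0,"ry":0,"rz":0,"fingers":20},{"tx":-0.108,"ty":0.581,"tz":0.155,"rx":0,"ry":0,"rz":0,"fingers":20},{"tx":-0.181,"ty":0.663,"tz":0.258,"rx":0,"ry":0,"rz":0,"fingers":20},{"tx":-0.261,"ty":0.71,"tz":0.373,"rx":0,"ry":0,"rz":0,"fingers":20},{"tx":-0.346,"ty":0.719,"tz":0.494,"rx":0,"ry":0,"rz":0,"fingers":20},{"tx":-0.429,"ty":0.692,"tz":0.612,"rx":0,"ry":0,"rz":0,"fingers":20},{"tx":-0.506,"ty":0.628,"tz":0.722,"rx":0,"ry":0,"rz":0,"fingers":20},{"tx":-0.573,"ty":0.53,"tz":0.817,"rx":0,"ry":0,"rz":0,"fingers":20}]}}

```text
t: 26.6
ee_pos: [0.5854, -0.0183, 0.138]
tcp_rot: [-1.798, -1.919, -0.564]
wrist_force: [-23.9, -9.7, 30.5]
grip_width: 0.0243
gripper_force: 55.7
```

Request:
{"op": "apply_moves", "data": {"deltas": [{"tx":-0.05,"ty":-0.127,"tz":0.072,"rx":0,"ry":0,"rz":0,"fingers":20},{"tx":-0.081,"ty":-0.276,"tz":0.115,"rx":0,"ry":0,"rz":0,"fingers":20},{"tx":-0.087,"ty":-0.44,"tz":0.123,"rx":0,"ry":0,"rz":0,"fingers":20},{"tx":-0.065,"ty":-0.605,"tz":0.092,"rx":0,"ry":0,"rz":0,"fingers":20},{"tx":-0.015,"ty":-0.756,"tz":0.021,"rx":0,"ry":0,"rz":0,"fingers":20},{"tx":0.061,"ty":-0.878,"tz":-0.088,"rx":0,"ry":0,"rz":0,"fingers":20},{"tx":0.158,"ty":-0.955,"tz":-0.226,"rx":0,"ry":0,"rz":0,"fingers":20},{"tx":0.266,"ty":-0.975,"tz":-0.381,"rx":0,"ry":0,"rz":0,"fingers":20},{"tx":0.375,"ty":-0.932,"tz":-0.536,"rx":0,"ry":0,"rz":0,"fingers":20},{"tx":0.471,"ty":-0.827,"tz":-0.672,"rx":0,"ry":0,"rz":0,"fingers":20}]}}

```text
t: 27.6
ee_pos: [0.4874, -0.0249, 0.2372]
tcp_rot: [-1.801, -1.92, -0.565]
wrist_force: [-7.1, -5.1, 3.1]
grip_width: 0.0248
gripper_force: 52.5
```

```bash
cp log.jsonl log_b.jsonl; cat > fin.py <<'E'
from hold import *
import json
x,e,r,w,th_=fit()   # fit on data before the hold
a=AA0=None
T,AA=traj();a=AA[-1]-np.radians(.17);th,w,_=step(x[:5],th_,w,0,10);A,ws,th1,w1=plan_hold(x,th,w,a,11)
print("predicted",th1,th1%(2*np.pi),w1)
T=T.tolist();AA=AA.tolist();T.append(T[-1]+.05);AA.append(AA[-1])
for row in A:
    for v in row:T.append(round(T[-1]+.1,3));AA.append(v+np.radians(.17))
json.dump([T,AA],open("rows.json","w"))
E
python3 fin.py; python3 snap.py; cat > /tmp/x.py <<'E'
import ident as I,numpy as np
# whole turns across the long gap: use prediction 
E
echo
```

```text
predicted 37.17315886420748 5.757232328309549 2.0900000000000007
{'t': 27.6, 'th': 5.692, 'sc': [964, 2711], 'wh': -0.87, 'r': 0.073, 'hy': -0.0, 'F': [-7.1, -5.1, 3.1], 'grip': 0.025}
```

```bash
sed -i 's/^def circ.*/def circ(a,roff=0):return W(Q,(.07*np.sin(a)-.0005,-.271,.19+.0015+.07*np.cos(a)))[0]/' plan.py
sed -i 's/^t=np.array.*/t=np.array([l["t"] for l in L]);th=np.unwrap([l["th"] for l in L])\nOFF=json.load(open("turns.json"))/; ' ident.py
python3 - <<'E'
s=open('ident.py').read()
a=s.index("for i in range(1,len(th)):");b=s.index("def traj")
s=s[:a]+"th=np.array([l['th']+2*np.pi*o for l,o in zip(L,OFF)])\n"+s[b:]
open('ident.py','w').write(s)
import json;json.dump([0,0,0,0,1,1,1,2,5],open('turns.json','w'))
E
python3 -c "
import ident;x,e,r,w,a=ident.fit();print(x.round(4),e.round(4),r.round(3),w,a,ident.th[-1])
from hold import *
T,AA=traj()
tt,th,ww=sim(x[:5],T,AA,x[5],0);m=tt>16.85;print('w range',ww[m].min(),ww[m].max())
th,w,_=step(x[:5],th[-1],ww[-1],0,10);a=AA[-1]-np.radians(.17)
A,ws,th1,w1=plan_hold(x,th,w,a,2,wt=1.5)
print(th,w,'end',th1,w1)
for row in A:wheel(row)
T=T.tolist()+[T[-1]+.05];AA=AA.tolist()+[AA[-1]]
for row in A:
    for v in row:T.append(round(T[-1]+.1,3));AA.append(v+np.radians(.17))
json.dump([T,AA],open('rows.json','w'))
"
```

```text
[ 0.0333  0.0386  0.0351 -0.017   0.0016  0.882 ] [0.003  0.0031 0.0028 0.0024 0.0025 0.0208] [-0.016  0.022 -0.     0.005  0.001 -0.005 -0.005 -0.006  0.004] 2.1093170007065325 37.11236363283685 37.10818376936362
w range 2.0632338390638267 2.1093951628904977
37.21223826404869 1.9075901477035024 end 40.23944362939853 1.500000000000003Traceback (most recent call last):
  File "<string>", line 9, in <module>
    for row in A:wheel(row)
                 ~~~~~^^^^^
  File "plan.py", line 33, in wheel
    p0,R0=load();emit([(circ(a),R0) for a in angs],[None]*10)
                 ~~~~^^^^^^^^^^^^^^^^^^^^^^^^^^^^^^^^^^^^^^^^
  File "plan.py", line 17, in emit
    assert abs(t).max()<=1 and abs(w).max()<=1,(t,w)
           ^^^^^^^^^^^^^^^^^^^^^^^^^^^^^^^^^^^
AssertionError: (array([-0.151,  1.002,  0.216]), array([0., 0., 0.]))
```

```bash
cat > stop1.py <<'E'
from hold import *
x,e,r,w,a_=fit();T,AA=traj();p=x[:5]
tt,th,ww=sim(p,T,AA,x[5],0);th,w,_=step(p,th[-1],ww[-1],0,10);a=AA[-1]-np.radians(.17)
A,ws,th1,w1=plan_hold(x,th,w,a,3,wt=1.2);print('end',th1,w1)
T=T.tolist()+[round(T[-1]+.05,3)];AA=AA.tolist()+[AA[-1]]
for row in A:
    wheel(row)
    for v in row:T.append(round(T[-1]+.1,3));AA.append(v+np.radians(.17))
json.dump([T,AA],open('rows.json','w'))
E
python3 stop1.py
```

```text
end 40.893912295228844 1.1999999999999729
[{tx: 0.019, ty: 0.016, tz: -0.028}, {tx: 0.031, ty: 0.037, tz: -0.044}, {tx: 0.065, ty: 0.115, tz: -0.093}, {tx: 0.102, ty: 0.249, tz: -0.145}, {tx: 0.118, ty: 0.395, tz: -0.168}, {tx: 0.112, ty: 0.541, tz: -0.16}, {tx: 0.086, ty: 0.68, tz: -0.122}, {tx: 0.042, ty: 0.801, tz: -0.059}, {tx: -0.017, ty: 0.899, tz: 0.026}, {tx: -0.087, ty: 0.968, tz: 0.125}] [ 0.6071 -0.0168  0.2185]
[{tx: -0.076, ty: 0.038, tz: 0.109}, {tx: -0.154, ty: 0.043, tz: 0.22}, {tx: -0.229, ty: 0.019, tz: 0.326}, {tx: -0.297, ty: -0.033, tz: 0.423}, {tx: -0.356, ty: -0.108, tz: 0.507}, {tx: -0.402, ty: -0.201, tz: 0.574}, {tx: -0.436, ty: -0.306, tz: 0.622}, {tx: -0.457, ty: -0.417, tz: 0.651}, {tx: -0.464, ty: -0.531, tz: 0.662}, {tx: -0.459, ty: -0.642, tz: 0.654}] [ 0.5302 -0.0219  0.1226]
[{tx: 0.017, ty: -0.105, tz: -0.024}, {tx: 0.044, ty: -0.201, tz: -0.063}, {tx: 0.079, ty: -0.284, tz: -0.114}, {tx: 0.122, ty: -0.354, tz: -0.174}, {tx: 0.17, ty: -0.409, tz: -0.243}, {tx: 0.222, ty: -0.449, tz: -0.318}, {tx: 0.277, ty: -0.472, tz: -0.396}, {tx: 0.333, ty: -0.48, tz: -0.475}, {tx: 0.388, ty: -0.47, tz: -0.554}, {tx: 0.442, ty: -0.445, tz: -0.631}] [ 0.4769 -0.0255  0.2151]
```

Request:
{"op": "apply_moves", "data": {"deltas": [{"tx":0.019,"ty":0.016,"tz":-0.028,"rx":0,"ry":0,"rz":0,"fingers":20},{"tx":0.031,"ty":0.037,"tz":-0.044,"rx":0,"ry":0,"rz":0,"fingers":20},{"tx":0.065,"ty":0.115,"tz":-0.093,"rx":0,"ry":0,"rz":0,"fingers":20},{"tx":0.102,"ty":0.249,"tz":-0.145,"rx":0,"ry":0,"rz":0,"fingers":20},{"tx":0.118,"ty":0.395,"tz":-0.168,"rx":0,"ry":0,"rz":0,"fingers":20},{"tx":0.112,"ty":0.541,"tz":-0.16,"rx":0,"ry":0,"rz":0,"fingers":20},{"tx":0.086,"ty":0.68,"tz":-0.122,"rx":0,"ry":0,"rz":0,"fingers":20},{"tx":0.042,"ty":0.801,"tz":-0.059,"rx":0,"ry":0,"rz":0,"fingers":20},{"tx":-0.017,"ty":0.899,"tz":0.026,"rx":0,"ry":0,"rz":0,"fingers":20},{"tx":-0.087,"ty":0.968,"tz":0.125,"rx":0,"ry":0,"rz":0,"fingers":20}]}}

```text
t: 28.65
ee_pos: [0.6074, -0.0168, 0.2173]
tcp_rot: [-1.802, -1.925, -0.569]
wrist_force: [-5.8, -3.8, -1.2]
grip_width: 0.0248
gripper_force: 52.1
```

Request:
{"op": "apply_moves", "data": {"deltas": [{"tx":-0.076,"ty":0.038,"tz":0.109,"rx":0,"ry":0,"rz":0,"fingers":20},{"tx":-0.154,"ty":0.043,"tz":0.22,"rx":0,"ry":0,"rz":0,"fingers":20},{"tx":-0.229,"ty":0.019,"tz":0.326,"rx":0,"ry":0,"rz":0,"fingers":20},{"tx":-0.297,"ty":-0.033,"tz":0.423,"rx":0,"ry":0,"rz":0,"fingers":20},{"tx":-0.356,"ty":-0.108,"tz":0.507,"rx":0,"ry":0,"rz":0,"fingers":20},{"tx":-0.402,"ty":-0.201,"tz":0.574,"rx":0,"ry":0,"rz":0,"fingers":20},{"tx":-0.436,"ty":-0.306,"tz":0.622,"rx":0,"ry":0,"rz":0,"fingers":20},{"tx":-0.457,"ty":-0.417,"tz":0.651,"rx":0,"ry":0,"rz":0,"fingers":20},{"tx":-0.464,"ty":-0.531,"tz":0.662,"rx":0,"ry":0,"rz":0,"fingers":20},{"tx":-0.459,"ty":-0.642,"tz":0.654,"rx":0,"ry":0,"rz":0,"fingers":20}]}}

```text
t: 29.65
ee_pos: [0.5316, -0.0219, 0.1239]
tcp_rot: [-1.803, -1.926, -0.577]
wrist_force: [3.6, -5.9, 14.6]
grip_width: 0.0245
gripper_force: 53.7
```

Request:
{"op": "apply_moves", "data": {"deltas": [{"tx":0.017,"ty":-0.105,"tz":-0.024,"rx":0,"ry":0,"rz":0,"fingers":20},{"tx":0.044,"ty":-0.201,"tz":-0.063,"rx":0,"ry":0,"rz":0,"fingers":20},{"tx":0.079,"ty":-0.284,"tz":-0.114,"rx":0,"ry":0,"rz":0,"fingers":20},{"tx":0.122,"ty":-0.354,"tz":-0.174,"rx":0,"ry":0,"rz":0,"fingers":20},{"tx":0.17,"ty":-0.409,"tz":-0.243,"rx":0,"ry":0,"rz":0,"fingers":20},{"tx":0.222,"ty":-0.449,"tz":-0.318,"rx":0,"ry":0,"rz":0,"fingers":20},{"tx":0.277,"ty":-0.472,"tz":-0.396,"rx":0,"ry":0,"rz":0,"fingers":20},{"tx":0.333,"ty":-0.48,"tz":-0.475,"rx":0,"ry":0,"rz":0,"fingers":20},{"tx":0.388,"ty":-0.47,"tz":-0.554,"rx":0,"ry":0,"rz":0,"fingers":20},{"tx":0.442,"ty":-0.445,"tz":-0.631,"rx":0,"ry":0,"rz":0,"fingers":20}]}}

```text
t: 30.65
ee_pos: [0.4753, -0.0257, 0.2149]
tcp_rot: [-1.803, -1.924, -0.567]
wrist_force: [-3.1, -5.6, 0.6]
grip_width: 0.0243
gripper_force: 52.5
```

```bash
python3 snap.py; echo "[0,0,0,0,1,1,1,2,5,6]" > turns.json; cat > stop2.py <<'E'
from hold import *
x,e,r,w,a_=fit();print(x.round(4),r.round(3));T,AA=traj();p=x[:5]
tt,th,ww=sim(p,T,AA,x[5],0);th,w,_=step(p,th[-1],ww[-1],0,10);a=AA[-1]-np.radians(.17);print(th,w)
def run(wt,n1,tgt=14*np.pi):
    A,ws,t1,w1=plan_hold(x,th,w,a,4,wt=wt)
    A=np.ravel(A)[:n1];s=th,w;o=np.r_[a,A]
    for k in range(n1):s=step(p,s[0],s[1],(o[k+1]-o[k])*10)[:2]
    k=n1
    for _ in range(20):s=step(p,s[0],s[1],0)[:2]
    return s[0]-tgt,s[1],A
for n1 in range(17,28):
    f=lambda wt:run(wt,n1)[0]
    if f(.8)*f(1.5)<0:
        wt=brentq(f,.8,1.5,xtol=1e-3);print(n1,wt,run(wt,n1)[:2])
E
python3 stop2.py
```

```text
{'t': 30.65, 'th': 3.348, 'sc': [655, 1534], 'wh': -1.22, 'r': 0.072, 'hy': -0.0, 'F': [-3.1, -5.6, 0.6], 'grip': 0.024}
[ 0.0349  0.0385  0.0348 -0.0163  0.0042  0.8819] [-0.017  0.024  0.015 -0.006 -0.016  0.006 -0.011 -0.008  0.02  -0.008]
41.09852102059901 1.1347442929325144
17 1.4791367841550371 (np.float64(-3.9208646214206055e-06), np.float64(-0.008267296739672914))
18 1.4085684146738646 (np.float64(-7.715133763497306e-05), np.float64(-0.008267470609271558))
19 1.3466734964209994 (np.float64(0.00014465789053019762), np.float64(-0.008266943823854537))
20 1.2898452131055 (np.float64(-0.0002339972335860807), np.float64(-0.008267842842788028))
21 1.2378481043169405 (np.float64(0.0004910823694288524), np.float64(-0.008266120197644028))
22 1.189262146874541 (np.float64(5.953191219987275e-07), np.float64(-0.008267286015410578))
23 1.1441962585916456 (np.float64(-0.00045758515393146126), np.float64(-0.008268373088433558))
24 1.1025199323451504 (np.float64(-0.00025565032326824166), np.float64(-0.008267894213443901))
25 1.0636903060266403 (np.float64(-0.00014946325837428276), np.float64(-0.008267642250592733))
26 1.0273203095886712 (np.float64(-4.465153949695377e-06), np.float64(-0.008267298032145891))
27 0.9932208858815116 (np.float64(8.213417878266682e-05), np.float64(-0.008267092359258214))
```

```bash
cat >> stop2.py <<'E'
A=run(1.18926,22)[2];A=np.r_[A,[A[-1]]*8].reshape(3,10)
T=T.tolist()+[round(T[-1]+.05,3)];AA=AA.tolist()+[AA[-1]]
for row in A:
    wheel(row)
    for v in row:T.append(round(T[-1]+.1,3));AA.append(v+np.radians(.17))
json.dump([T,AA],open('rows.json','w'))
E
python3 stop2.py | tail -3
```

```text
[{tx: 0.066, ty: 0.055, tz: -0.094}, {tx: 0.113, ty: 0.117, tz: -0.161}, {tx: 0.153, ty: 0.194, tz: -0.218}, {tx: 0.186, ty: 0.284, tz: -0.265}, {tx: 0.209, ty: 0.386, tz: -0.298}, {tx: 0.221, ty: 0.496, tz: -0.315}, {tx: 0.221, ty: 0.61, tz: -0.314}, {tx: 0.207, ty: 0.725, tz: -0.294}, {tx: 0.179, ty: 0.836, tz: -0.255}, {tx: 0.138, ty: 0.936, tz: -0.196}] [ 0.589  -0.018   0.2438]
[{tx: -0.054, ty: 0.085, tz: 0.077}, {tx: -0.119, ty: 0.149, tz: 0.169}, {tx: -0.191, ty: 0.187, tz: 0.273}, {tx: -0.269, ty: 0.195, tz: 0.384}, {tx: -0.346, ty: 0.171, tz: 0.494}, {tx: -0.42, ty: 0.116, tz: 0.599}, {tx: -0.485, ty: 0.029, tz: 0.691}, {tx: -0.536, ty: -0.083, tz: 0.764}, {tx: -0.57, ty: -0.215, tz: 0.813}, {tx: -0.585, ty: -0.359, tz: 0.834}] [ 0.546  -0.0209  0.1216]
[{tx: 0.006, ty: -0.146, tz: -0.009}, {tx: 0.034, ty: -0.285, tz: -0.048}, {tx: 0.034, ty: -0.285, tz: -0.048}, {tx: 0.034, ty: -0.285, tz: -0.048}, {tx: 0.034, ty: -0.285, tz: -0.048}, {tx: 0.034, ty: -0.285, tz: -0.048}, {tx: 0.034, ty: -0.285, tz: -0.048}, {tx: 0.034, ty: -0.285, tz: -0.048}, {tx: 0.034, ty: -0.285, tz: -0.048}, {tx: 0.034, ty: -0.285, tz: -0.048}] [ 0.5119 -0.0231  0.1286]
```

Request:
{"op": "apply_moves", "data": {"deltas": [{"tx":0.066,"ty":0.055,"tz":-0.094,"rx":0,"ry":0,"rz":0,"fingers":20},{"tx":0.113,"ty":0.117,"tz":-0.161,"rx":0,"ry":0,"rz":0,"fingers":20},{"tx":0.153,"ty":0.194,"tz":-0.218,"rx":0,"ry":0,"rz":0,"fingers":20},{"tx":0.186,"ty":0.284,"tz":-0.265,"rx":0,"ry":0,"rz":0,"fingers":20},{"tx":0.209,"ty":0.386,"tz":-0.298,"rx":0,"ry":0,"rz":0,"fingers":20},{"tx":0.221,"ty":0.496,"tz":-0.315,"rx":0,"ry":0,"rz":0,"fingers":20},{"tx":0.221,"ty":0.61,"tz":-0.314,"rx":0,"ry":0,"rz":0,"fingers":20},{"tx":0.207,"ty":0.725,"tz":-0.294,"rx":0,"ry":0,"rz":0,"fingers":20},{"tx":0.179,"ty":0.836,"tz":-0.255,"rx":0,"ry":0,"rz":0,"fingers":20},{"tx":0.138,"ty":0.936,"tz":-0.196,"rx":0,"ry":0,"rz":0,"fingers":20}]}}

```text
t: 31.7
ee_pos: [0.5902, -0.018, 0.2438]
tcp_rot: [-1.803, -1.926, -0.571]
wrist_force: [0.7, -6.3, 0.7]
grip_width: 0.024
gripper_force: 52.6
```

Request:
{"op": "apply_moves", "data": {"deltas": [{"tx":-0.054,"ty":0.085,"tz":0.077,"rx":0,"ry":0,"rz":0,"fingers":20},{"tx":-0.119,"ty":0.149,"tz":0.169,"rx":0,"ry":0,"rz":0,"fingers":20},{"tx":-0.191,"ty":0.187,"tz":0.273,"rx":0,"ry":0,"rz":0,"fingers":20},{"tx":-0.269,"ty":0.195,"tz":0.384,"rx":0,"ry":0,"rz":0,"fingers":20},{"tx":-0.346,"ty":0.171,"tz":0.494,"rx":0,"ry":0,"rz":0,"fingers":20},{"tx":-0.42,"ty":0.116,"tz":0.599,"rx":0,"ry":0,"rz":0,"fingers":20},{"tx":-0.485,"ty":0.029,"tz":0.691,"rx":0,"ry":0,"rz":0,"fingers":20},{"tx":-0.536,"ty":-0.083,"tz":0.764,"rx":0,"ry":0,"rz":0,"fingers":20},{"tx":-0.57,"ty":-0.215,"tz":0.813,"rx":0,"ry":0,"rz":0,"fingers":20},{"tx":-0.585,"ty":-0.359,"tz":0.834,"rx":0,"ry":0,"rz":0,"fingers":20}]}}

```text
t: 32.7
ee_pos: [0.5456, -0.0209, 0.1231]
tcp_rot: [-1.801, -1.923, -0.574]
wrist_force: [-0.3, -9.4, 28.8]
grip_width: 0.0247
gripper_force: 55.2
```

Request:
{"op": "apply_moves", "data": {"deltas": [{"tx":0.006,"ty":-0.146,"tz":-0.009,"rx":0,"ry":0,"rz":0,"fingers":20},{"tx":0.034,"ty":-0.285,"tz":-0.048,"rx":0,"ry":0,"rz":0,"fingers":20},{"tx":0.034,"ty":-0.285,"tz":-0.048,"rx":0,"ry":0,"rz":0,"fingers":20},{"tx":0.034,"ty":-0.285,"tz":-0.048,"rx":0,"ry":0,"rz":0,"fingers":20},{"tx":0.034,"ty":-0.285,"tz":-0.048,"rx":0,"ry":0,"rz":0,"fingers":20},{"tx":0.034,"ty":-0.285,"tz":-0.048,"rx":0,"ry":0,"rz":0,"fingers":20},{"tx":0.034,"ty":-0.285,"tz":-0.048,"rx":0,"ry":0,"rz":0,"fingers":20},{"tx":0.034,"ty":-0.285,"tz":-0.048,"rx":0,"ry":0,"rz":0,"fingers":20},{"tx":0.034,"ty":-0.285,"tz":-0.048,"rx":0,"ry":0,"rz":0,"fingers":20},{"tx":0.034,"ty":-0.285,"tz":-0.048,"rx":0,"ry":0,"rz":0,"fingers":20}]}}

```text
t: 33.7
ee_pos: [0.5137, -0.0231, 0.1291]
tcp_rot: [-1.804, -1.926, -0.574]
wrist_force: [4.0, -5.4, 6.7]
grip_width: 0.0244
gripper_force: 53.1
```

```bash
python3 snap.py;python3 snap.py; python3 - <<'E'
import cv2,glob
f=sorted(glob.glob("pics/s3*.png"))[-1];print(f);a=cv2.imread(f)[180:340,70:310];cv2.imwrite("pics/end.png",cv2.resize(a,(720,480),interpolation=cv2.INTER_CUBIC))
E
```

```text
{'t': 33.7, 'th': 0.179, 'sc': [1454, 3232], 'wh': -2.69, 'r': 0.068, 'hy': -0.0, 'F': [4.0, -5.4, 6.7], 'grip': 0.024}
{'t': 33.75, 'th': 0.179, 'sc': [1455, 3232], 'wh': -2.69, 'r': 0.068, 'hy': -0.0, 'F': [3.1, -6.0, 6.5], 'grip': 0.024}
pics/s33.75.png
```

View pics/end.png

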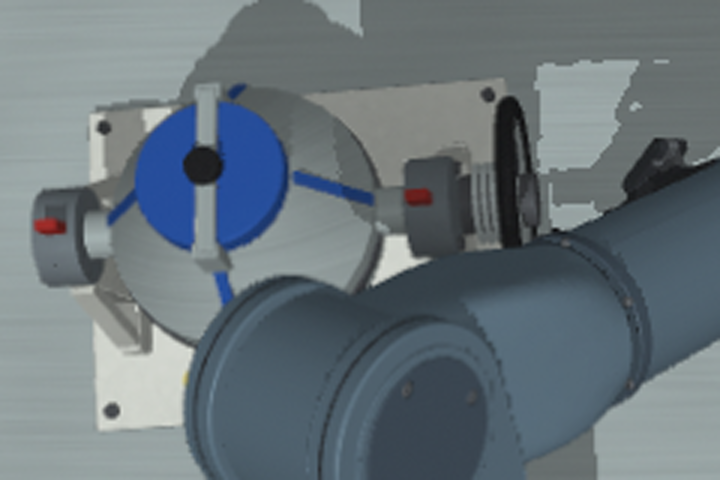

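```bash
python3 - <<'E'
from h import *
for d in(-.1,0,.1,.2):
    c=W(Q,(.112*np.sin(d),0,.19+.112*np.cos(d)));az=np.linspace(0,6.28,80)
    L=np.c_[.053*np.cos(az)*np.cos(d)+.112*np.sin(d),.053*np.sin(az),.19+.112*np.cos(d)-.053*np.cos(az)*np.sin(d)]
    p=(proj("top",W(Q,L))-[70,180])*3;print(d,((proj("top",c)-[70,180])*3).round(0),p.min(0).round(0),p.max(0).round(0))
im=cv2.imread("pics/s33.75.png").astype(float);m=((im[...,0]-im[...,2])>45);m[:180]=0;m[:,:100]=0;m[340:]=0;m[:,200:]=0
n,l,s,c=cv2.connectedComponentsWithStats(m.astype(np.uint8));i=1+s[1:,4].argmax();print((s[i]-[70,180,0,0,0])*3,[*(c[i]-[70,180])*3])
E
```

```text
-0.1 [[208. 213.]] [132. 135.] [284. 291.]
0 [[207. 196.]] [132. 120.] [283. 274.]
0.1 [[207. 180.]] [132. 107.] [283. 256.]
0.2 [[207. 165.]] [132.  94.] [283. 238.]
[ 216  102   72  150 2757] [np.float64(245.87268770402613), np.float64(174.7965179542981)]
```

```bash
cat > back.py <<'E'
from hold import *
import sys
D=float(sys.argv[1]);Om0=float(sys.argv[2]);n=int(sys.argv[3])
p=np.array([.0345,.0385,.0348,-.0165,.003]);T,AA=traj();a=AA[-1]-np.radians(.17)
def run(Om,th=.15):
    s=th,0.
    prof=[Om*min(1,(k+1)/2) for k in range(n)]+[0]*(10-n);tr=[]
    for O in prof:s=step(p,s[0],s[1],O)[:2];tr.append(s[0])
    for _ in range(3):s=step(p,s[0],s[1],0)[:2]
    return s[0]-th,prof,np.array(tr)
Om=brentq(lambda o:run(o)[0]-D,*sorted((Om0*.5,Om0*2.5)));d,prof,tr=run(Om);print("Om",Om,d,tr.round(3))
for k in(.9,1.1):print("sens",run(Om*k)[0])
row=a+np.cumsum(prof)*.1;wheel(row);T=T.tolist();AA=AA.tolist()
for v in row:T.append(round(T[-1]+.1,3));AA.append(v+np.radians(.17))
json.dump([T,AA],open('rows.json','w'))
E
python3 back.py -.155 -1.5 6
```

```text
Om -1.1830176314152967 -0.15500000000000022 [ 0.147  0.14   0.126  0.107  0.081  0.052  0.025  0.008 -0.    -0.002]
sens -0.12513087812894882
sens -0.18701863033004704
[{tx: -0.009, ty: 0.031, tz: 0.011}, {tx: -0.022, ty: 0.096, tz: 0.03}, {tx: -0.03, ty: 0.164, tz: 0.042}, {tx: -0.034, ty: 0.232, tz: 0.048}, {tx: -0.033, ty: 0.301, tz: 0.047}, {tx: -0.028, ty: 0.37, tz: 0.04}, {tx: -0.028, ty: 0.37, tz: 0.04}, {tx: -0.028, ty: 0.37, tz: 0.04}, {tx: -0.028, ty: 0.37, tz: 0.04}, {tx: -0.028, ty: 0.37, tz: 0.04}] [ 0.5562 -0.0202  0.1228]
```

Request:
{"op": "apply_moves", "data": {"deltas": [{"tx":-0.009,"ty":0.031,"tz":0.011,"rx":0,"ry":0,"rz":0,"fingers":20},{"tx":-0.022,"ty":0.096,"tz":0.03,"rx":0,"ry":0,"rz":0,"fingers":20},{"tx":-0.03,"ty":0.164,"tz":0.042,"rx":0,"ry":0,"rz":0,"fingers":20},{"tx":-0.034,"ty":0.232,"tz":0.048,"rx":0,"ry":0,"rz":0,"fingers":20},{"tx":-0.033,"ty":0.301,"tz":0.047,"rx":0,"ry":0,"rz":0,"fingers":20},{"tx":-0.028,"ty":0.37,"tz":0.04,"rx":0,"ry":0,"rz":0,"fingers":20},{"tx":-0.028,"ty":0.37,"tz":0.04,"rx":0,"ry":0,"rz":0,"fingers":20},{"tx":-0.028,"ty":0.37,"tz":0.04,"rx":0,"ry":0,"rz":0,"fingers":20},{"tx":-0.028,"ty":0.37,"tz":0.04,"rx":0,"ry":0,"rz":0,"fingers":20},{"tx":-0.028,"ty":0.37,"tz":0.04,"rx":0,"ry":0,"rz":0,"fingers":20}]}}

```text
t: 34.8
ee_pos: [0.5565, -0.0203, 0.1247]
tcp_rot: [-1.801, -1.924, -0.574]
wrist_force: [-3.9, -7.6, 18.8]
grip_width: 0.0245
gripper_force: 54.2
```

```bash
python3 snap.py; python3 - <<'E'
import cv2,glob
f=sorted(glob.glob("pics/s34*.png"))[-1];print(f);a=cv2.imread(f)[180:340,70:310];cv2.imwrite("pics/end2.png",cv2.resize(a,(720,480),interpolation=cv2.INTER_CUBIC))
E
```

```text
{'t': 34.8, 'th': 6.26, 'sc': [1461, 3423], 'wh': 2.94, 'r': 0.067, 'hy': -0.0, 'F': [-3.9, -7.6, 18.8], 'grip': 0.025}
pics/s34.80.png
```

View pics/end2.png

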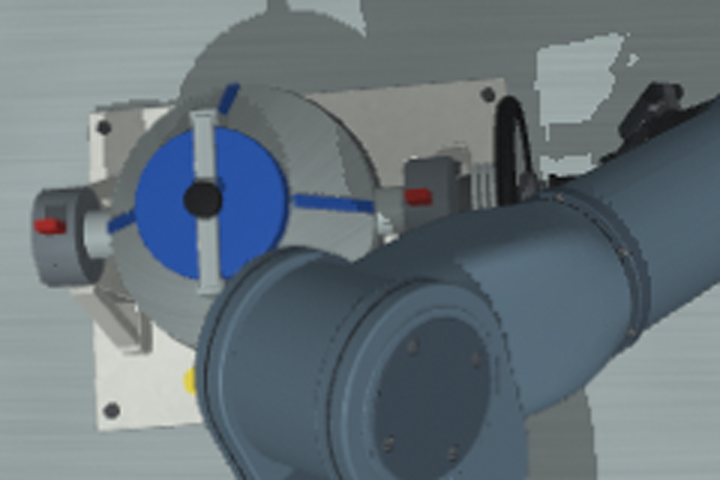

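Request:
{"op": "apply_moves", "data": {"deltas": [{"tx":0,"ty":0,"tz":0,"rx":0,"ry":0,"rz":0,"fingers":35},{"tx":0,"ty":0,"tz":0,"rx":0,"ry":0,"rz":0,"fingers":60},{"tx":0,"ty":0,"tz":0,"rx":0,"ry":0,"rz":0,"fingers":85},{"tx":0,"ty":0,"tz":0,"rx":0,"ry":0,"rz":0,"fingers":85},{"tx":0,"ty":0,"tz":0,"rx":0,"ry":0,"rz":0,"fingers":85},{"tx":0,"ty":0,"tz":0,"rx":0,"ry":0,"rz":0,"fingers":85},{"tx":0,"ty":0,"tz":-0.05,"rx":0,"ry":0,"rz":0,"fingers":85},{"tx":0,"ty":0,"tz":-0.12,"rx":0,"ry":0,"rz":0,"fingers":85},{"tx":0,"ty":0,"tz":-0.2,"rx":0,"ry":0,"rz":0,"fingers":85},{"tx":0,"ty":0,"tz":-0.3,"rx":0,"ry":0,"rz":0,"fingers":85}]}}

```text
t: 35.85
ee_pos: [0.5578, -0.0408, 0.153]
tcp_rot: [-1.802, -1.925, -0.571]
wrist_force: [0.1, -0.1, 0.3]
grip_width: 0.085
gripper_force: 0.0
```

Request:
{"op": "apply_moves", "data": {"deltas": [{"tx":0,"ty":0,"tz":-0.1,"rx":0,"ry":0,"rz":0,"fingers":85},{"tx":0,"ty":0,"tz":-0.2,"rx":0,"ry":0,"rz":0,"fingers":85},{"tx":0,"ty":0,"tz":-0.3,"rx":0,"ry":0,"rz":0,"fingers":85},{"tx":0,"ty":0,"tz":-0.4,"rx":0,"ry":0,"rz":0,"fingers":85},{"tx":0,"ty":0,"tz":-0.5,"rx":0,"ry":0,"rz":0,"fingers":85},{"tx":0,"ty":0,"tz":-0.6,"rx":0,"ry":0,"rz":0,"fingers":85},{"tx":0,"ty":0,"tz":-0.7,"rx":0,"ry":0,"rz":0,"fingers":85},{"tx":0,"ty":0,"tz":-0.8,"rx":0,"ry":0,"rz":0,"fingers":85},{"tx":0,"ty":0,"tz":-0.9,"rx":0,"ry":0,"rz":0,"fingers":85},{"tx":0,"ty":0,"tz":-0.95,"rx":0,"ry":0,"rz":0,"fingers":85}]}}

```text
t: 36.85
ee_pos: [0.5623, -0.1067, 0.2465]
tcp_rot: [-1.803, -1.926, -0.571]
wrist_force: [1.6, -0.7, -0.6]
grip_width: 0.0851
gripper_force: 0.0
```

```bash
python3 snap.py; python3 - <<'E'
import cv2,glob
from bench import get_image
f=sorted(glob.glob("pics/s36*.png"))[-1];a=cv2.imread(f)[150:350,70:470];cv2.imwrite("pics/end3.png",cv2.resize(a,(800,400),interpolation=cv2.INTER_CUBIC))
E
```

```text
{'t': 36.85, 'th': 6.255, 'sc': [1086, 3102], 'wh': 0.232, 'r': 0.058, 'hy': -0.087, 'F': [1.6, -0.7, -0.6], 'grip': 0.085}
```

View pics/end3.png

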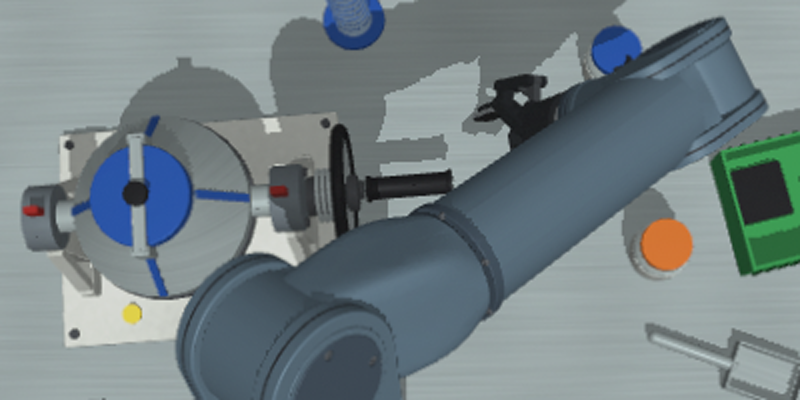

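```bash
python3 -c "
from bench import manip
print(manip.job_done())"
```

```text
the job is handed in; nothing more can be done
None
```

I handed the job in at about 37 s of robot time. The drum ran at an estimated 2.06–2.11 rad/s (about 20 turns a minute) for over 10 s, a figure from a drum model fitted to the camera images rather than measured directly; it then stopped about 0.03 rad off hatch-up, with the handle released and the arm clear. I didn't measure the loose items afterwards, and the judge returned no verdict.

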